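# Screw down the battery cover on the bedside call unit

## Robot

A 7-joint arm with a two-finger parallel gripper is mounted at the origin on the work surface. World frame = base frame: x ahead of the robot, y to its left, z up, the work surface at z = 0. Lengths are in m, angles in rad, forces in N, time in s.
With the tool pointing down it reaches from about 0.425 to 0.95 m from the base axis. Payload 16.7 kg.
Tool frame: the origin (TCP) lies at the very end of the fingers, on their centre line; the grasp point (between the pads) lies 19 mm behind it; z points along the fingers, y is the direction in which the jaws open and shut (so a half turn about z gives the same grasp; the last joint's range is limited). The gripper opens to 94 mm and grips with 3 to 60 N. Pads are 16 mm wide; open, the fingers measure 119 mm over their backs; the gripper's body (75 mm by 177 mm) begins 78 mm behind the grasp point.
Start: joints at [-1.341, 0.426, 0.074, 1.606, -0.034, 1.111, -0.067], TCP at [0.25, 0.627, 0.205] pointing down, gripper open.
Joint ranges: [-2.85, 2.85], [-0.5, 2.14], [-1.23, 1.37], [0.21, 2.46], [-1.02, 4.16], [0.16, 2.05], [-2.73, 2.73]. Speed limits (rad/s): [1.89, 1.89, 2.39, 2.39, 3.01, 3.01, 3.01].

## Interface

Orientations are given as a unit quaternion [x, y, z, w].
In Python, from workcell import telemetry, imaging, job, models gives the robot as it stands. The module is installed in compiled form; this text tells all that it offers.
- The arm moves only by the tool drive_tool, never from a script. Its argument "series" is a list of rows, each a list of 7 numbers: the finger opening in cm, from 0 to 9.4, then the shift along the tool's x, y, z in cm, then the turn, a rotation vector about the tool's x, y, z in degrees. A call has 1 to 20 rows; each row shifts and turns the pose as measured when the row begins, along the tool's axes as they then stand; what a row does not reach is not made up. A row lasts 1/12 s, in which the tool goes at most 41.7 mm and 7.16 degrees, less where a joint would pass 70% of its speed; a pose out of reach is approached as far as the arm can. A call with a gripper value outside its range is refused whole. The fingers move at their own pace and stop on an object; "newtons" is the grip in N (left out, the last holds). Time passes only in rows, so rows that do not move let the fingers close. It gives the time, the measured TCP pose, the force and the opening at its end, in the units of the state.
- telemetry.observe(): the state, without advancing time (a new reading comes with each control period).
- imaging.snapshot(name): name is "scene" or "top"; returns the picture (400x640x3 uint8, blue, green, red); there is no depth.
- imaging.get_calibration(name): a dict with "K" (3x3 intrinsics, pixels), "R" (3x3) and "t" (3): a world point X has camera coordinates R X + t. Camera axes: x right, y down, z forward; pixel columns grow to the right and rows downward; lengths in m; the calibration is good to about 2 mm. A picture is of the moment at which its call begins. get_calibration takes no time and is no camera call.
- job.sign_off(): hands the job in, once; it reports no verdict.
Trained networks look in the newest picture that a camera, given by its name, has taken for a name from the list of things; names that differ only in an ending like _2 or _b are one class to them, and where a whole thing is asked for, a point or a joint stands for the part that bears it (a point fixed in the world has none). Each returns a list of dicts, best first, with "p" (0 to 1); they miss things now and then, are a little off and sometimes report something else, mostly with a low value. They report only what shows in the picture. A call takes as long as a camera call. They do not tell look-alikes from the thing itself.
- models.find_in(camera, query): "box" ([centre column, centre row, width, height] in pixels, round what is visible of it).
- models.silhouettes(camera, query): "region" (400x640 bool, what is visible of it) and "box" ([centre column, centre row, width, height] in pixels, round what is visible of it).
The state is a dict: "time": time; "qpos": joint angles; "qd": joint speeds; "joint_efforts": joint torques, N m; "eef_pos": TCP position; "ee_rot": TCP orientation; "contact_force": force on the tool from outside, world axes, zero at the start; "ft_torque": the same for the moment, N m; "grip_width": finger opening in m.
Only numpy, scipy, OpenCV 4.12 (cv2) and the standard library are available. Lean on these libraries where they do the work, as an engineer would, in place of code of your own. Each camera call takes 0.05 s, during which the arm holds its last target. There are 200 camera calls.

## Task

The battery cover on the sloping front of the grey call unit is loose. Take the orange driver from the clear stand, press its blade squarely into the slot of the big brass screw and, pushing all the time, turn the screw clockwise as far as it goes, until its head is flush with the black collar. Then stand the driver back in its hole in the stand, let go, and leave everything else on the cart where it is.

Things in the scene. Friction and masses are not known exactly. Their poses are not given: they have to be found in the camera images.
- driver: Large screwdriver, 156 mm long, about 150 g, standing loose and upright in the stand's hole. Origin: middle of the blade's tip; z from the tip up to the handle. Steel blade 22 mm wide (x), 5 mm thick (y), 21 mm long; its last 3 mm is a nose 20 x 3 mm. Shaft 12 mm across. Black flange 44 mm across, z = 70 to 76 mm, rests on the stand. Blade and handle look the same after a half turn about z.
- driver_grip (a point): Middle of the driver's orange handle's grip, 115 mm from the tip; axes as the driver. The handle spans 76 to 156 mm from the tip, flat-sided, 36 mm along x, 24 mm along y: grip it across the 24 mm.
- stand: Clear acrylic stand, fixed: base 120 x 100 mm, 8 mm thick, two side walls, top plate 110 x 90 mm, 12 mm thick, upper face 85 mm above the cart. Origin: centre of its underside; z up; x along the longer side. May stand left or right of the robot's centre line (the call unit is then on the other side).
- stand_hole (a point): Centre of the 32 mm round through hole in the stand's top plate, at the height of the upper face. Axes as the stand. The driver hangs in it by its flange, its tip 70 mm below this point.
- call_unit: Grey bedside call unit, fixed, 170 mm wide (y), about 165 mm deep (x), 120 mm high at the back. Origin: centre of its underside; z up. Its sloping panel, 170 x 170 mm, faces -x and up, the normal 30 degrees from vertical. Stands on the opposite side of the robot's centre line from the stand.
- cover_top (a point): Middle of the panel's surface, 75 mm above the cart, on the screw's axis; axes as the call unit. The white 130 mm battery cover lies here; the screw passes through its middle inside a black collar 55 mm across, 49 mm inside, 13 mm high. Two red marks up and down the slope from the screw show how the slot lies when the screw is home.
- screw_slot (a point): Middle of the floor of the screw's slot; moves with the screw. x along the slot, z along the screw's axis out of the panel (30 degrees from vertical). The slot is 8 mm wide, 28 mm long, 8 mm deep, closed at both ends, in a brass head 44 mm across; its mouth is 8 mm up z from this point. Same after a half turn.
- screw (a joint): Turn of the screw in rad, growing clockwise looking down on the head; starts at 0 to 0.3, rigid stop at 1.4 (home). The head sinks 4.3 mm per rad (6 mm in all), so the driver must follow it in. Turning takes about 0.15 N m; pushing alone does not turn it and it stays where left. The blade has 0.14 rad of play either way in the slot before it bears. Push with 3 to 20 N.
- tray: Bystander, fixed: green silicone tray, 170 mm (x) x 60 mm x 22 mm, with four round slots in a row. Origin centre of underside.
- drops0: Bystander: eyedrop bottle, 26 mm across, 66 mm tall, loose in the tray. Origin centre of underside, z up.
- drops1: Bystander: eyedrop bottle as drops0.
- drops2: Bystander: eyedrop bottle as drops0.
- drops3: Bystander: eyedrop bottle as drops0.
- mirror: Bystander: round mirror on a foot, 112 mm across, 180 mm tall, loose. Origin centre of underside, z up.
- jar: Bystander: frosted glass jar, 64 mm across, 62 mm tall, loose, between the robot and the work. Origin centre of underside, z up.
- mug: Bystander: blue mug, 76 mm across, 85 mm tall, loose. Origin centre of underside, z up.
- tissues: Bystander: blue tissue box, 115 x 200 x 75 mm, loose. Origin centre of underside, z up.
- handset: Bystander: white remote handset, 150 x 46 x 20 mm, lying loose. Origin centre of underside, z up.
There are look-alikes about, which are no part of the job. There is more than one size of the driver; the job needs the smallest.

How it is judged:
By the outcome, as a careful person would: the job done as asked, in the order asked, and still so for the second after the job is handed in, with the robot touching nothing.
It also fails if it takes over 59 s, if anything falls off the work surface, if the arm or the gripper's body presses on something with over 40 N, if the wrist force passes 120 N, or if a joint passes its speed limit or range.

## Working session

There is one attempt and no reset: what is moved stays moved. The work goes in short steps, Python scripts to look and compute and a tool call to move; the robot and the scene stay as the last step left them, time stands still between calls to the robot, and variables do not carry over. Pictures are saved under pics/ and viewed, about 8 in all and at most 12, crops included, and the job is handed in when it is done.

Besides the shell and the picture viewer there is one more tool, called after "Request:" as name(argument=value, ...) on one line, values as JSON. drive_tool: Moves the arm, as the interface text tells. Its arguments: {"type":"object","properties":{"series":{"type":"array","items":{"type":"array","items":{"type":"number"}}},"newtons":{"type":"number"}},"required":["series"]}

```bash
mkdir -p pics
cat > h.py <<'E'
import numpy as np, cv2
from scipy.spatial.transform import Rotation as Ro
from workcell import telemetry, imaging, job, models
def cal(n):
    c=imaging.get_calibration(n); return np.array(c["K"]),np.array(c["R"]),np.array(c["t"])
def proj(n,X):
    K,R,t=cal(n); p=(np.atleast_2d(X)@R.T+t)@K.T; return p[:,:2]/p[:,2:]
def ray(n,uv):
    K,R,t=cal(n); d=R.T@np.linalg.solve(K,np.array([uv[0],uv[1],1.])); return -R.T@t,d
def atz(n,uv,z):
    o,d=ray(n,uv); return o+d*(z-o[2])/d[2]
E
python3 - <<'E'
from h import *
for n in("scene","top"):
    im=imaging.snapshot(n); cv2.imwrite(f"pics/{n}0.png",im)
    K,R,t=cal(n); print(n,K.round(1).tolist(),(-R.T@t).round(3),R.round(2).tolist())
    for q in("driver","stand","call_unit","screw","cover_top","jar","mirror","tray"):
        print(q,[(round(float(d["p"]),2),np.round(d["box"]).tolist()) for d in models.find_in(n,q)][:4])
print(telemetry.observe())
E
```

```text
scene [[416.8, 0.0, 319.0], [0.0, 416.8, 205.1], [0.0, 0.0, 1.0]] [1.325 0.766 0.807] [[-0.71, 0.71, -0.0], [0.38, 0.38, -0.84], [-0.59, -0.6, -0.54]]
driver [(0.78, [400.0, 201.0, 17.0, 59.0]), (0.64, [372.0, 218.0, 22.0, 38.0]), (0.63, [405.0, 245.0, 23.0, 49.0])]
stand [(0.83, [372.0, 242.0, 45.0, 49.0]), (0.29, [294.0, 204.0, 66.0, 44.0])]
call_unit [(0.96, [294.0, 203.0, 64.0, 42.0])]
screw []
cover_top [(0.92, [293.0, 205.0, 63.0, 48.0])]
jar [(0.64, [360.0, 205.0, 21.0, 24.0])]
mirror [(0.92, [401.0, 306.0, 54.0, 73.0])]
tray [(0.93, [304.0, 246.0, 52.0, 36.0])]
top [[514.9, 0.0, 322.4], [0.0, 514.9, 202.6], [0.0, 0.0, 1.0]] [ 0.229 -0.013  1.855] [[-0.02, -1.0, -0.01], [-0.98, 0.02, -0.18], [0.18, 0.01, -0.98]]
driver [(0.62, [274.0, 213.0, 9.0, 19.0]), (0.62, [234.0, 203.0, 20.0, 19.0]), (0.53, [282.0, 259.0, 21.0, 14.0]), (0.2, [452.0, 253.0, 32.0, 43.0])]
stand [(0.88, [276.0, 219.0, 39.0, 46.0]), (0.44, [275.0, 215.0, 8.0, 11.0])]
call_unit [(0.56, [368.0, 214.0, 56.0, 58.0]), (0.24, [444.0, 171.0, 23.0, 32.0])]
screw []
cover_top [(0.77, [373.0, 211.0, 58.0, 56.0]), (0.2
[... 252 characters left out ...]
array([-1.34052462,  0.42606443,  0.07388455,  1.6060024 , -0.03408085,
        1.1108217 , -0.06710486]), 'qd': array([-9.49422893e-04, -6.14845905e-04,  9.50453074e-04, -2.89295768e-05,
        1.03114299e-04,  3.65685397e-04,  8.28426987e-04]), 'joint_efforts': array([-5.66698338e-05, -9.35484695e+01,  3.66240889e+00, -4.54551959e+01,
       -4.91334521e-02,  1.27265789e-02,  7.30498959e-05]), 'eef_pos': array([0.25022577, 0.62685924, 0.20548901]), 'ee_rot': array([ 1.88766530e-01,  9.82021994e-01, -1.73325520e-05, -1.43090066e-05]), 'contact_force': array([-0.00412154, -0.27442198, -1.26643481]), 'ft_torque': array([0.02274626, 0.01868247, 0.01989803]), 'grip_width': 0.09368509895634239}
```

View pics/scene0.png

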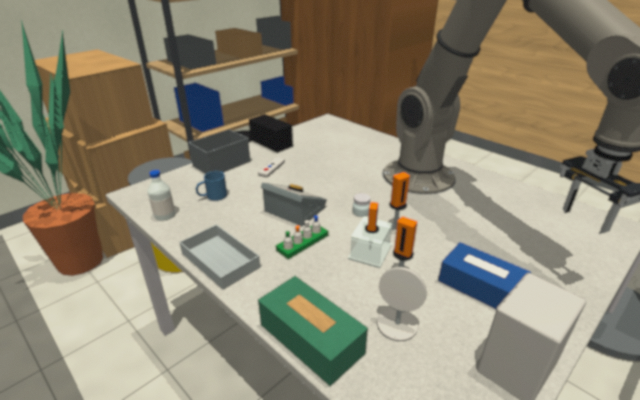

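View pics/top0.png

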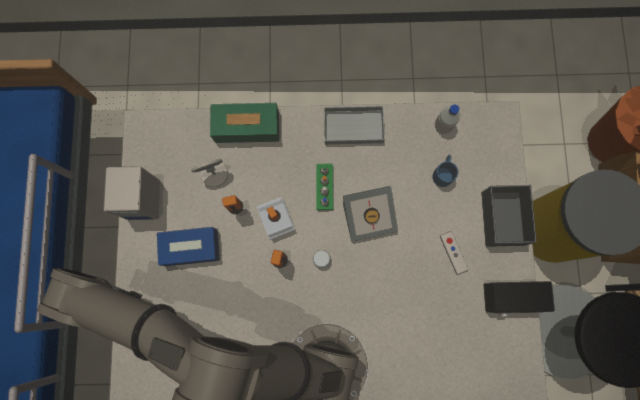

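The scene picture shows the stand at about (372,240) with a small driver in it, larger look-alike drivers at (400,190) and (405,240), the call unit at (294,203), and the mirror in front at (401,295). The top picture shows the stand at (276,219), the unit at (371,214) with its brass screw and red marks, and the jar at (321,259). Next I crop in and measure.

Run:
```python
from h import *
a=cv2.imread("pics/top0.png"); s=cv2.imread("pics/scene0.png")
A=cv2.resize(a[180:250,225:405],None,fx=4.4,fy=4.4,interpolation=cv2.INTER_CUBIC)
B=cv2.resize(s[165:275,255:425],None,fx=4.4,fy=4.4,interpolation=cv2.INTER_CUBIC)[:, :]
B=cv2.resize(s[170:236,255:335],None,fx=5,fy=5,interpolation=cv2.INTER_CUBIC)
C=cv2.resize(s[195:275,345:425],None,fx=5,fy=5,interpolation=cv2.INTER_CUBIC)[:330]
C=cv2.resize(s[198:270,345:425],None,fx=4.6,fy=4.6,interpolation=cv2.INTER_CUBIC)[:330]
m=np.zeros((600,800,3),np.uint8); m[:A.shape[0],:A.shape[1]]=A
B=cv2.resize(B,None,fx=.85,fy=.85); C=C[:290]
m[310:310+B.shape[0],:B.shape[1]]=B; m[310:310+C.shape[0],360:360+C.shape[1]]=C
cv2.imwrite("pics/c1.png",m)
def orange(n,im):
    h=cv2.cvtColor(im,cv2.COLOR_BGR2HSV); k=cv2.inRange(h,(5,190,90),(16,255,255))
    c,l,st,ce=cv2.connectedComponentsWithStats(k)
    for i in range(1,c):
        if st[i,4]>25: print(n,st[i],ce[i].round(1))
orange("top",a);orange("scene",s)
# driver: handle top z=.171, flange z=.085..; 
np.set_printoptions(precision=4,suppress=True)
for q in("stand","call_unit","cover_top","screw_slot"):
  for n in("top",):
    for d in models.silhouettes(n,q)[:2]:
        r=d["region"].astype(np.uint8); M=cv2.moments(r,True)
        c=(M["m10"]/M["m00"],M["m01"]/M["m00"]); cs=max(cv2.findContours(r,0,2)[0],key=cv2.contourArea)
        print(q,d["p"],c,cv2.minAreaRect(cs))
h=cv2.cvtColor(a,cv2.COLOR_BGR2HSV)
# red marks near unit
sub=h[185:245,342:400]; k=cv2.inRange(sub,(0,90,60),(8,255,255))|cv2.inRange(sub,(170,90,60),(180,255,255))
ys,xs=np.nonzero(k); print("red",sorted(zip(ys+185,xs+342)))
k=cv2.inRange(sub,(12,90,60),(35,255,255)); ys,xs=np.nonzero(k); print("brass",xs.mean()+342,ys.mean()+185,len(xs),xs.min()+342,xs.max()+342,ys.min()+185,ys.max()+185)
```

```text
scene [392 173  17  34 386] [399.1 188.6]
scene [367 203  10  28 173] [372.3 217. ]
scene [395 218  21  39 499] [405.2 236. ]
stand 0.76 (275.5223880597015, 217.85763490241104) ((275.10650634765625, 217.45562744140625), (37.23077392578125, 28.307695388793945), 67.38013458251953)
stand 0.34 (371.78350515463916, 215.90721649484536) ((372.0, 216.0), (10.0, 10.0), 90.0)
call_unit 0.86 (370.1362229102167, 212.81468376824415) ((370.132080078125, 213.03775024414062), (46.19499206542969, 50.37220001220703), 79.3803482055664)
cover_top 0.74 (324.6365740740741, 189.7314814814815) ((324.5, 186.5), (45.0, 15.0), 90.0)
cover_top 0.73 (369.87176165803106, 213.02720207253887) ((370.3660888671875, 213.2690887451172), (47.679847717285156, 50.65139389038086), 78.31063079833984)
red [(np.int64(201), np.int64(368)), (np.int64(201), np.int64(369)), (np.int64(202), np.int64(369)), (np.int64(203), np.int64(369)), (np.int64(204), np.int64(369)), (np.int64(205), np.int64(369)), (np.int64(224), np.int64(372)), (np.int64(224), np.int64(373)), (np.int64(225), np.int64(373)), (np.int64(226), np.int64(373)), (np.int64(227), np.int64(373)), (np.int64(228), np.int64(373))]
brass 371.58992805755395 215.93525179856115 139 365 378 210 222
```

View pics/c1.png

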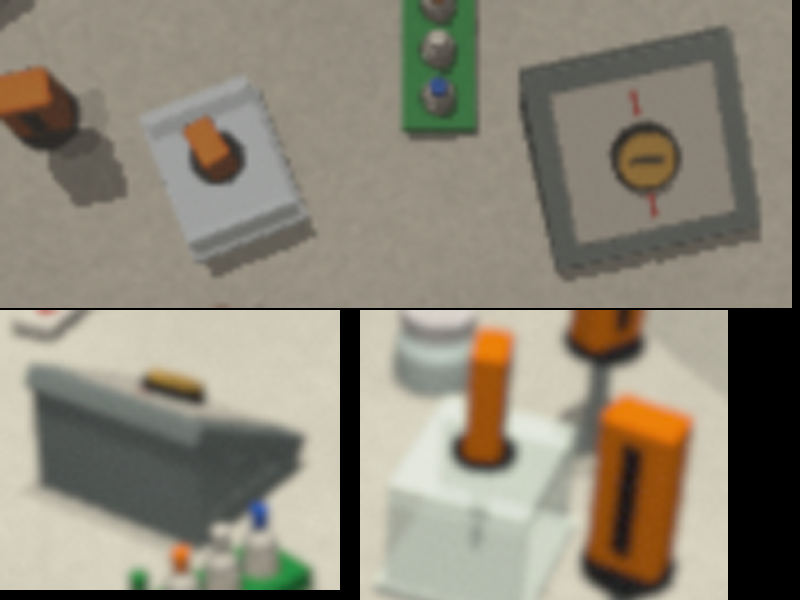

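The crop confirms the driver in the stand: handle at about (207,148), black flange at (216,157). The screw's slot lies roughly across the slope at (647,158), with red marks at (635,103) and (654,205). Now I fit the geometry.

```bash
cat >> h.py <<'E'
from scipy.optimize import minimize
np.set_printoptions(precision=4,suppress=True)
def hullmask(n,P,sc=4,off=(0,0),sz=(640,400)):
    p=((proj(n,P)+.5-np.array(off))*sc-.5); m=np.zeros((sz[1]*sc,sz[0]*sc),np.uint8)
    cv2.fillConvexPoly(m,cv2.convexHull(np.round(p*16).astype(np.int32)),1,shift=4); return m
def box(lx,ly,z0,z1): return np.array([[a*lx/2,b*ly/2,z] for a in(-1,1) for b in(-1,1) for z in(z0,z1)])
def orangemask(im,v=60): return cv2.inRange(cv2.cvtColor(im,cv2.COLOR_BGR2HSV),(3,130,v),(20,255,255))
def fit(masks,pts,x0,scale,rounds=3):
    """masks: {cam:(mask,off,w,h)}; pts(x)->points; maximise IoU"""
    T={n:cv2.resize(m[o[1]:o[1]+h,o[0]:o[0]+w].astype(np.uint8),None,fx=4,fy=4,interpolation=cv2.INTER_LINEAR)>0 for n,(m,o,w,h) in masks.items()}
    T={n:cv2.resize(m[o[1]:o[1]+h,o[0]:o[0]+w].astype(np.float32)/m.max(),None,fx=4,fy=4,interpolation=cv2.INTER_LINEAR)>.5 for n,(m,o,w,h) in masks.items()}
    def f(x):
        s=0
        for n,(m,o,w,h) in masks.items():
            H=hullmask(n,pts(x),4,o,(w,h))>0; s+=1-(H&T[n]).sum()/max(1,(H|T[n]).sum())
        return s
    x=np.array(x0,float); sc=np.array(scale)
    for k in range(rounds):
        S=np.vstack([x]+[x+sc*e for e in np.eye(len(x))]); r=minimize(f,x,method="Nelder-Mead",options=dict(initial_simplex=S,xatol=1e-5,fatol=1e-4)); x=r.x; sc=-sc/1.7
    return x,r.fun
E
python3 - <<'E'
from h import *
a=cv2.imread("pics/top0.png"); s=cv2.imread("pics/scene0.png")
ot=orangemask(a); os_=orangemask(s)
print("flange ctr", atz("top",(274.1,215.7),.091))
x0=atz("top",(274.1,215.7),.091)[:2]
def pts(x):
    c,s_=np.cos(x[2]),np.sin(x[2]); P=box(.036,.024,.091,.171); return np.c_[x[0]+c*P[:,0]-s_*P[:,1],x[1]+s_*P[:,0]+c*P[:,1],P[:,2]]
M={"top":(ot,(258,196),32,32),"scene":(os_,(352,196),36,45)}
# scene: mask out other handle (x>390)
m=os_.copy(); m[:, 386:]=0; M["scene"]=(m,(352,196),40,45)
for cams in(("top","scene"),("top",),("scene",)):
  for y0 in(0,.4,.8,1.2,1.6,2.2,2.8):
    x,f=fit({k:M[k] for k in cams},pts,[*x0,y0],[.004,.004,.3]); print(cams,y0,x,round(f,3))
# call unit
p1=atz("top",(369,203),.098);p2=atz("top",(372.7,226.2),.052); print("marks",p1,p2,(p1+p2)/2)
print("brass",[atz("top",(371.6,215.9),z) for z in(.085,.09,.095)])
for n in("top","scene"):
    d=models.silhouettes(n,"call_unit")[0]; r=d["region"].astype(np.uint8); np.save(f"cu_{n}.npy",r); print(n,d["p"],d["box"])
MU={n:(np.load(f"cu_{n}.npy"),(335,170),80,90) if n=="top" else (np.load(f"cu_{n}.npy"),(250,170),90,60) for n in("top","scene")}
def ptu(x): # cover_top x,y,yaw ; back at +.0735.. bottom
    P=[]
    for b in(-.085,.085):
        P+=[[-.0736,b,.0325],[.0736,b,.1175],[-.0736,b,0],[.0836,b,.1175],[.0836,b,0]]
    P=np.array(P); c,s_=np.cos(x[2]),np.sin(x[2]); return np.c_[x[0]+c*P[:,0]-s_*P[:,1],x[1]+s_*P[:,0]+c*P[:,1],P[:,2]]
for cams in(("top","scene"),("top",),("scene",)):
    x,f=fit({k:MU[k] for k in cams},ptu,[.37*0+((p1+p2)/2)[0],((p1+p2)/2)[1],.15],[.005,.005,.15]); print(cams,x,round(f,3))
# slot: dark pixels in brass, upscaled
A=cv2.resize(a[205:228,360:384],None,fx=12,fy=12,interpolation=cv2.INTER_CUBIC)
B=cv2.resize(a[195:225,258:290],None,fx=12,fy=12,interpolation=cv2.INTER_CUBIC)
m=np.zeros((380,700,3),np.uint8); m[:A.shape[0],:A.shape[1]]=A; m[:B.shape[0],300:300+B.shape[1]]=B; cv2.imwrite("pics/c2.png",m)
E
```

```text
flange ctr [0.5133 0.17   0.091 ]
('top', 'scene') 0 [0.5157 0.1698 0.6237] 0.531
('top', 'scene') 0.4 [0.515  0.1698 0.5896] 0.535
('top', 'scene') 0.8 [0.5159 0.1708 0.5886] 0.534
('top', 'scene') 1.2 [0.5184 0.1725 0.5899] 0.532
('top', 'scene') 1.6 [0.5186 0.1717 2.1901] 0.832Traceback (most recent call last):
  File "<stdin>", line 13, in <module>
  File "h.py", line 30, in fit
    S=np.vstack([x]+[x+sc*e for e in np.eye(len(x))]); r=minimize(f,x,method="Nelder-Mead",options=dict(initial_simplex=S,xatol=1e-5,fatol=1e-4)); x=r.x; sc=-sc/1.7
                                                         ~~~~~~~~^^^^^^^^^^^^^^^^^^^^^^^^^^^^^^^^^^^^^^^^^^^^^^^^^^^^^^^^^^^^^^^^^^^^^^^^^^^^^^^^
    res = _minimize_neldermead(fun, x0, args, callback, bounds=bounds,
                               **options)
    fxr = func(xr)
    fx = function(np.copy(x), *(wrapper_args + args))
  File "h.py", line 26, in f
    H=hullmask(n,pts(x),4,o,(w,h))>0; s+=1-(H&T[n]).sum()/max(1,(H|T[n]).sum())
      ~~~~~~~~^^^^^^^^^^^^^^^^^^^^
  File "h.py", line 15, in hullmask
    p=((proj(n,P)+.5-np.array(off))*sc-.5); m=np.zeros((sz[1]*sc,sz[0]*sc),np.uint8)
        ~~~~^^^^^
  File "h.py", line 7, in proj
    K,R,t=cal(n); p=(np.atleast_2d(X)@R.T+t)@K.T; return p[:,:2]/p[:,2:]
          ~~~^^^
  File "h.py", line 5, in cal
    c=imaging.get_calibration(n); return np.array(c["K"]),np.array(c["R"]),np.array(c["t"])
ValueError: time passes only in moves, steps and waits
```

```bash
sed -i 's/^def cal(n):/import functools\n@functools.lru_cache\ndef cal(n):/' h.py
cat > m1.py <<'E'
from h import *
a=cv2.imread("pics/top0.png"); s=cv2.imread("pics/scene0.png")
ot=orangemask(a); os_=orangemask(s)
x0=atz("top",(274.1,215.7),.091)[:2]
def pts(x):
    c,s_=np.cos(x[2]),np.sin(x[2]); P=box(.036,.024,.091,.171); return np.c_[x[0]+c*P[:,0]-s_*P[:,1],x[1]+s_*P[:,0]+c*P[:,1],P[:,2]]
m=os_.copy(); m[:, 386:]=0
M={"top":(ot,(258,196),32,32),"scene":(m,(352,196),40,45)}
for cams in(("top","scene"),("top",),("scene",)):
  print(cams,*min([fit({k:M[k] for k in cams},pts,[*x0,y0],[.004,.004,.3]) for y0 in(0,.4,.8,1.2,1.6,2.2,2.8)],key=lambda r:r[1]))
p1=atz("top",(369,203),.098);p2=atz("top",(372.7,226.2),.052); print("marks",p1,p2,(p1+p2)/2)
print("brass",[atz("top",(371.6,215.9),z) for z in(.085,.09,.095)])
for n in("top","scene"):
    d=models.silhouettes(n,"call_unit")[0]; r=d["region"].astype(np.uint8); np.save(f"cu_{n}.npy",r); print(n,d["p"],d["box"])
MU={n:(np.load(f"cu_{n}.npy"),(335,170),80,90) if n=="top" else (np.load(f"cu_{n}.npy"),(250,170),90,60) for n in("top","scene")}
def ptu(x):
    P=[]
    for b in(-.085,.085):
        P+=[[-.0736,b,.0325],[.0736,b,.1175],[-.0736,b,0],[.0836,b,.1175],[.0836,b,0]]
    P=np.array(P); c,s_=np.cos(x[2]),np.sin(x[2]); return np.c_[x[0]+c*P[:,0]-s_*P[:,1],x[1]+s_*P[:,0]+c*P[:,1],P[:,2]]
for cams in(("top","scene"),("top",),("scene",)):
    print(cams,*fit({k:MU[k] for k in cams},ptu,[*((p1+p2)/2)[:2],.15],[.005,.005,.15]))
A=cv2.resize(a[205:228,360:384],None,fx=12,fy=12,interpolation=cv2.INTER_CUBIC)
B=cv2.resize(a[195:225,258:290],None,fx=12,fy=12,interpolation=cv2.INTER_CUBIC)
B2=cv2.resize(cv2.cvtColor(ot,cv2.COLOR_GRAY2BGR)[195:225,258:290],None,fx=6,fy=6,interpolation=0)
C=cv2.resize(s[198:240,355:390],None,fx=8,fy=8,interpolation=cv2.INTER_CUBIC)
m=np.zeros((560,800,3),np.uint8); 
for I,(x,y) in((A,(0,0)),(B,(300,0)),(B2,(0,300)),(C[:,:110*1],(690,0)),): m[y:y+I.shape[0],x:x+I.shape[1]]=I
cv2.imwrite("pics/c2.png",m)
E
python3 m1.py
```

```text
('top', 'scene') [0.5157 0.1698 0.6237] 0.531092885140138
('top',) [0.5149 0.1717 0.5954] 0.2950362520914668
('scene',) [0.5179 0.1696 0.6299] 0.16864387066759712
marks [ 0.5491 -0.1602  0.098 ] [ 0.4741 -0.1739  0.052 ] [ 0.5116 -0.167   0.075 ]
brass [array([ 0.5057, -0.1686,  0.085 ]), array([ 0.505 , -0.1681,  0.09  ]), array([ 0.5042, -0.1677,  0.095 ])]
top 0.86 [372.0, 214.2, 52.6, 52.4]
scene 0.67 [292.0, 204.0, 64.7, 40.6]
('top', 'scene') [ 0.5091 -0.1682  0.1799] 0.17265317955514048
('top',) [ 0.5109 -0.1682  0.1818] 0.07905863175589634
('scene',) [ 0.508  -0.1685  0.1954] 0.09099170049070093
```

View pics/c2.png

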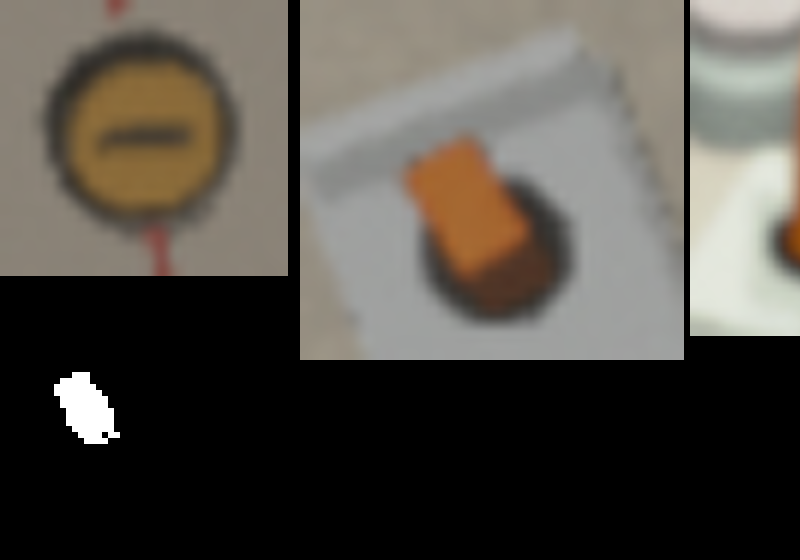

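The crop shows the driver handle's top face with corners near (408,172), (468,137), (528,235) and (468,280). Its flange is about 157 crop px across, which is 44 mm, so this is the right driver. The slot runs from about (98,145) to (190,130), tilted slightly off horizontal. Refining those numbers.

```bash
cat > m2.py <<'E'
from h import *
a=cv2.imread("pics/top0.png"); s=cv2.imread("pics/scene0.png")
T=lambda c,o:((np.array(c)+.5)/12-.5+np.array(o))
cs=np.array([atz("top",T((x-300,y),(258,195)),.171) for x,y in((408,172),(468,137),(528,235),(468,280))])
print("top face ctr",cs.mean(0),"long",np.linalg.norm(cs[3]-cs[0]),np.linalg.norm(cs[2]-cs[1]),"short",np.linalg.norm(cs[1]-cs[0]),np.linalg.norm(cs[2]-cs[3]))
v=(cs[3]-cs[0]+cs[2]-cs[1]);w=cs[1]-cs[0]+cs[2]-cs[3];print("yaw long",np.degrees(np.arctan2(v[1],v[0]))%180,"short",np.degrees(np.arctan2(w[1],w[0]))%180)
print("flange",atz("top",T((198.5,248.5),(258,195)),.088))
# screw: unit yaw .18
yaw=.18; n=np.array([-.5*np.cos(yaw),-.5*np.sin(yaw),.866]); u=np.array([np.cos(yaw)*.866,np.sin(yaw)*.866,.5]); w=np.cross(n,u)
print("n",n)
def onplane(cam,uv,p,n):
    o,d=ray(cam,uv); return o+d*((p-o)@n)/(d@n)
c0=np.array([.5105,-.168,.075])+n*.018
A=cv2.resize(a[205:228,360:384],None,fx=12,fy=12,interpolation=cv2.INTER_CUBIC)
h=cv2.cvtColor(A,cv2.COLOR_BGR2HSV); g=A.max(2).astype(float)
yy,xx=np.mgrid[:A.shape[0],:A.shape[1]]
for th in(85,95,105):
    k=(g<th)&((xx-143)**2+(yy-133)**2<58**2)
    ys,xs=np.nonzero(k); P=np.array([onplane("top",T((x,y),(360,205)),c0,n) for x,y in zip(xs[::3],ys[::3])])
    Q=np.c_[(P-c0)@u,(P-c0)@w]; C=np.cov(Q.T); e,V=np.linalg.eigh(C); d=V[:,1]
    print(th,len(xs),"slot ctr",P.mean(0),"len",np.sqrt(12*e),"angle from u deg (ccw+)",np.degrees(np.arctan2(d[1],d[0]))%180)
# brass disc centre, both views
for nme,im,(x0,y0,x1,y1) in(("top",a,(360,205,384,228)),("scene",s,(280,178,312,200))):
    hh=cv2.cvtColor(cv2.resize(im[y0:y1,x0:x1],None,fx=12,fy=12,interpolation=cv2.INTER_CUBIC),cv2.COLOR_BGR2HSV)
    k=cv2.inRange(hh,(12,105,70),(30,255,255)); c=max(cv2.findContours(k,0,2)[0],key=cv2.contourArea); c=cv2.convexHull(c); E=cv2.fitEllipse(c); x,y,W,H=cv2.boundingRect(c)
    uv=T(E[0],(x0,y0)); print(nme,"ellipse",uv,np.array(E[1])/12,T((x+W/2,y+H/2),(x0,y0)), onplane(nme,uv,c0,n)); globals()["r"+nme]=ray(nme,uv)
(o1,d1),(o2,d2)=rtop,rscene; L=np.linalg.lstsq(np.c_[d1,-d2],o2-o1,rcond=None)[0]; print("tri",o1+d1*L[0],o2+d2*L[1])
print("expected head c",c0)
E
python3 m2.py
```

```text
top face ctr [0.5141 0.1701 0.171 ] long 0.03481867494945323 0.03242125342209999 short 0.0191634228023211 0.020631625633663407
yaw long 29.449926978721578 short 123.03705898782005
flange [0.5154 0.1704 0.088 ]
n [-0.4919 -0.0895  0.866 ]
85 747 slot ctr [ 0.5046 -0.1688  0.0923] len [0.0036 0.0182] angle from u deg (ccw+) 79.38989896950885
95 1268 slot ctr [ 0.5046 -0.1686  0.0924] len [0.0051 0.022 ] angle from u deg (ccw+) 80.46155737679022
105 1833 slot ctr [ 0.5045 -0.1683  0.0923] len [0.0066 0.0243] angle from u deg (ccw+) 80.94290914254584
top ellipse [371.5562 215.9045] [12.7991 13.4258] [371.625  215.9167] [ 0.5046 -0.1678  0.0924]
scene ellipse [295.3386 186.7906] [ 3.9632 12.8617] [295.5    186.7917] [ 0.5554 -0.119   0.1263]
tri [ 0.5058 -0.1684  0.0846] [ 0.5092 -0.1721  0.0855]
expected head c [ 0.5016 -0.1696  0.0906]
```

The measurements agree: driver at (0.5145, 0.170) with handle yaw about 31°, and screw head at (0.5047, -0.168) with its slot about 80° from home. Moving to above the driver.

Request:
drive_tool(series=[[9.4,0,0,-4,0,0,0],[9.4,0,0,-4,0,0,0],[9.4,0,0,-4,0,0,0],[9.4,-3.2,-2.5,0,0,0,0],[9.4,-3.2,-2.5,0,0,0,0],[9.4,-3.2,-2.5,0,0,0,0],[9.4,-3.2,-2.5,0,0,0,0],[9.4,-3.2,-2.5,0,0,0,0],[9.4,-3.2,-2.5,0,0,0,0],[9.4,-3.2,-2.5,0,0,0,0],[9.4,-3.2,-2.5,0,0,0,0],[9.4,-3.2,-2.5,0,0,0,0],[9.4,-3.2,-2.5,0,0,0,0],[9.4,-3.2,-2.5,0,0,0,0],[9.4,-3.2,-2.5,0,0,0,0],[9.4,-3.2,-2.5,0,0,0,0]])

```text
time: 2.53
eef_pos: [0.5183, 0.1655, 0.3316]
ee_rot: [0.181, 0.983, 0.003, 0.0]
contact_force: [-0.0, 0.6, 0.5]
grip_width: 0.0944
```

Request:
drive_tool(series=[[9.4,0,0,0,0,0,7.1],[9.4,0,0,0,0,0,7.1],[9.4,0,0,0,0,0,7.1],[9.4,0,0,0,0,0,7.1],[9.4,0,0,0,0,0,7.1],[9.4,0,0,0,0,0,7.1],[9.4,0,0,0,0,0,7.1],[9.4,0,0,0,0,0,7.1],[9.4,0,0,0,0,0,7.1],[9.4,0,0,0,0,0,7.1],[9.4,0,0,0,0,0,7.1],[9.4,0,0,0,0,0,7.1],[9.4,0,0,0,0,0,7.1],[9.4,0,0,0,0,0,7.1],[9.4,0,0,0,0,0,7.1],[9.4,0,0,0,0,0,7.1],[9.4,0,0,0,0,0,7.1],[9.4,0,0,0,0,0,6.3]])

```text
time: 4.03
eef_pos: [0.5228, 0.1521, 0.3342]
ee_rot: [0.965, 0.264, 0.004, -0.003]
contact_force: [0.3, 0.2, -0.0]
grip_width: 0.0941
```

```bash
cat >> h.py <<'E'
def axes():
    s=telemetry.observe(); return np.array(s["eef_pos"]),Ro.from_quat(s["ee_rot"]).as_matrix(),s
def delta(p,R):
    """tool-frame shift (cm) and rotvec (deg) from now to target p,R"""
    p0,R0,s=axes(); return R0.T@(np.array(p)-p0)*100, Ro.from_matrix(R0.T@R).as_rotvec(degrees=True)
def down(yaw_y_deg):
    a=np.radians(yaw_y_deg); y=np.array([np.cos(a),np.sin(a),0]); z=np.array([0,0,-1.]); return np.c_[np.cross(y,z),y,z]
E
python3 - <<'E'
from h import *
p,R,s=axes(); print(p,R,s["time"],s["qpos"],s["contact_force"],s["ft_torque"]); print(delta([.5145,.1703,.111],down(-59)))
E
```

```text
[0.5228 0.1521 0.3342] [[ 0.8609  0.5088  0.0061]
 [ 0.5087 -0.8609  0.0077]
 [ 0.0092 -0.0035 -1.    ]] 4.0333 [-0.925   0.1108  0.5853  1.7616 -0.0692  1.2799 -1.3603] [ 0.3476  0.2441 -0.0279] [-0.0292  0.104  -0.0169]
(array([ 0.0079, -1.9106, 22.329 ]), array([-0.1975, -0.5258, -0.4179]))
```

Request:
drive_tool(series=[[9.4,0,-1.9,0,-0.2,-0.5,-0.4],[9.4,0,0,3,0,0,0],[9.4,0,0,3,0,0,0],[9.4,0,0,3,0,0,0],[9.4,0,0,3,0,0,0],[9.4,0,0,1,0,0,0],[9.4,0,0,0,0,0,0]])

```text
time: 4.62
eef_pos: [0.5143, 0.1702, 0.2024]
ee_rot: [0.965, 0.262, 0.003, -0.001]
contact_force: [0.0, 0.0, 1.0]
grip_width: 0.0941
```

Run:
```python
from h import *
p,R,s=axes(); print(p,s["time"],s["qpos"]); print(delta([.5145,.1703,.111],down(-59)))
t=imaging.snapshot("top"); sc=imaging.snapshot("scene"); cv2.imwrite("pics/t2.png",t)
m=np.hstack([cv2.resize(t[170:250,235:315],(400,400),interpolation=cv2.INTER_CUBIC),cv2.resize(sc[160:260,325:425],(400,400),interpolation=cv2.INTER_CUBIC)]); cv2.imwrite("pics/v2.png",m)
```

```text
[0.5143 0.1702 0.2024] 4.6167 [-0.913   0.2261  0.5573  1.9393 -0.1431  1.0074 -1.3309]
(array([-0.0362,  0.0088,  9.142 ]), array([-0.0474, -0.4036, -0.5704]))
```

View pics/v2.png

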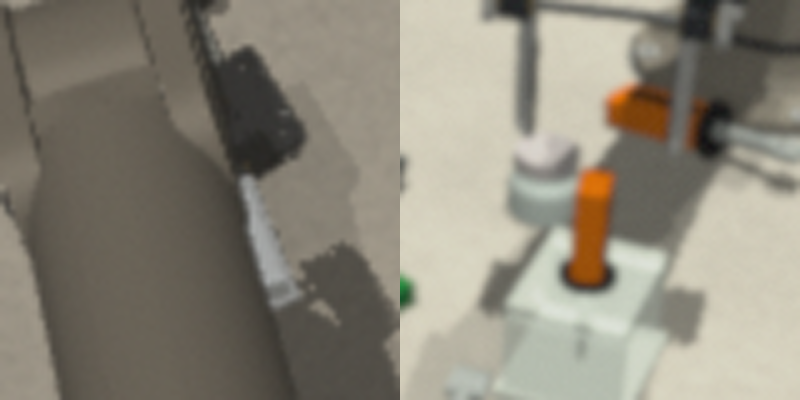

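The right crop shows a big orange driver lying down near crop (655,110), and the one that stood at scene (405,240) is missing from its place. I need the full view.

Run:
```python
from h import *
sc=imaging.snapshot("scene"); s0=cv2.imread("pics/scene0.png"); t=cv2.imread("pics/t2.png")
m=np.vstack([np.hstack([s0[150:350,250:530],sc[150:350,250:530]]),np.hstack([cv2.imread("pics/top0.png")[130:300,200:480],t[130:300,200:480]])])
cv2.imwrite("pics/v3.png",cv2.resize(m,None,fx=1.42,fy=1.42,interpolation=cv2.INTER_CUBIC))
```

```text
(no output)
```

View pics/v3.png

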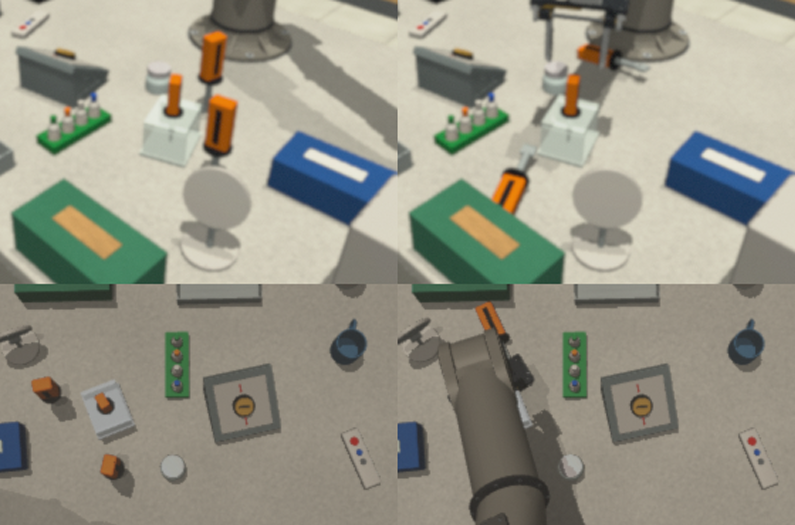

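The two larger look-alike drivers stood on their own at the start and are now lying down: one behind the stand, one near the base. I'll check how tall they were, to see whether my path could have touched them, and where they lie now, before going on.

Run:
```python
from h import *
def tri(a,b):
    (o1,d1),(o2,d2)=ray("top",a),ray("scene",b); L=np.linalg.lstsq(np.c_[d1,-d2],o2-o1,rcond=None)[0]; return o1+d1*L[0],o2+d2*L[1]
# handle top face centres: top view / scene view
print("A",tri((231,201.5),(407,221)));print("B",tri((277,257),(400,176)))
a=cv2.imread("pics/top0.png"); s=cv2.imread("pics/scene0.png")
for n,q in(("scene","driver"),("top","driver"),("scene","jar"),("scene","stand"),):
    print(n,q,[(round(float(d["p"]),2),np.round(d["box"]).tolist()) for d in models.find_in(n,q)][:5])
for y in(.0,): print(atz("scene",(404,262),0),atz("scene",(398,226),0))
```

```text
A (array([0.5473, 0.301 , 0.1941]), array([0.5468, 0.3017, 0.1942]))
B (array([0.3617, 0.1504, 0.1949]), array([0.3637, 0.1474, 0.1948]))
scene driver [(0.97, [333.0, 279.0, 30.0, 49.0]), (0.83, [371.0, 219.0, 20.0, 34.0]), (0.81, [401.0, 191.0, 49.0, 19.0]), (0.56, [294.0, 205.0, 66.0, 48.0])]
top driver [(0.96, [325.0, 308.0, 35.0, 15.0]), (0.68, [268.0, 156.0, 22.0, 27.0])]
scene jar [(0.86, [360.0, 206.0, 25.0, 24.0])]
scene stand [(0.87, [372.0, 244.0, 42.0, 54.0])]
[0.4822 0.2717 0.    ] [0.3455 0.1505 0.    ]
```

Both look-alikes were only 0.195 m tall. My fingers stayed at z ≥ 0.20 and more than 70 mm away from them sideways, so they toppled on their own from balancing on their tips. They lie low and out of the way. The jar, the stand and the driver in it haven't moved, so I continue with the grasp.

Request:
drive_tool(series=[[9.4,0,0,2.5,0,-0.4,-0.5],[9.4,0,0,2.5,0,0,0],[9.4,0,0,2.5,0,0,0],[9.4,0,0,1.6,0,0,0],[9.4,0,0,0,0,0,0]])

```text
time: 5.38
eef_pos: [0.52, 0.1737, 0.1164]
ee_rot: [0.964, 0.267, 0.007, -0.003]
contact_force: [-0.2, -1.0, -0.5]
grip_width: 0.094
```

Request:
drive_tool(series=[[2.0,0,0,0,0,0,0],[2.0,0,0,0,0,0,0],[2.0,0,0,0,0,0,0],[2.0,0,0,0,0,0,0],[2.0,0,0,0,0,0,0],[2.0,0,0,0,0,0,0],[2.0,0,0,0,0,0,0],[2.0,0,0,0,0,0,0]], newtons=50)

```text
time: 6.05
eef_pos: [0.5228, 0.1751, 0.1227]
ee_rot: [0.964, 0.267, 0.011, -0.005]
contact_force: [-0.8, -0.2, 0.0]
grip_width: 0.0439
```

Run:
```python
from h import *
p,R,s=axes(); print(p,R,s["time"],s["qpos"],s["grip_width"],s["contact_force"],s["ft_torque"]); print(delta([.5145,.1703,.111],down(-59)))
```

```text
[0.5228 0.1751 0.1227] [[ 0.8568  0.5153  0.0181]
 [ 0.5151 -0.857   0.0146]
 [ 0.023  -0.0032 -0.9997]] 6.05 [-0.8626  0.3385  0.5194  2.0052 -0.2347  0.8312 -1.2414] 0.04390894725854252 [-0.7559 -0.2024  0.0434] [-0.0322  0.0921 -0.0167]
(array([-0.9898, -0.0141,  1.1428]), array([-0.1818, -1.3195,  0.0184]))
```

Request:
drive_tool(series=[[3.6,-1.0,0,1.15,-0.2,-1.35,0],[3.4,-0.03,0,0.08,0,-0.1,0],[3.4,-0.03,0,0.08,0,-0.1,0]])

```text
time: 6.3
eef_pos: [0.5132, 0.1694, 0.1086]
ee_rot: [0.964, 0.267, -0.003, 0.001]
contact_force: [0.9, 0.3, -0.0]
grip_width: 0.0343
```

Run:
```python
from h import *
p,R,s=axes(); print(p,s["grip_width"],s["contact_force"]); print(delta([.5145,.1703,.111],down(-59)))
```

```text
[0.5132 0.1694 0.1086] 0.0343426359966055 [ 0.8664  0.2859 -0.0342]
(array([ 0.1513, -0.0093, -0.2454]), array([0.0273, 0.3309, 0.0254]))
```

Request:
drive_tool(series=[[2.0,0.1,0,-0.2,0,0.3,0],[2.0,0,0,0.03,0,0,0],[2.0,0,0,0.05,0,-0.05,0],[2.0,0,0,0.05,0,-0.05,0]], newtons=50)

```text
time: 6.63
eef_pos: [0.5138, 0.1697, 0.1096]
ee_rot: [0.964, 0.267, -0.002, 0.0]
contact_force: [-4.5, -1.7, 12.1]
grip_width: 0.0236
```

Run:
```python
from h import *
p,R,s=axes(); print(p,s["grip_width"],s["contact_force"],s["ft_torque"]); print(delta([.5145,.1703,.111],down(-59)))
```

```text
[0.5138 0.1697 0.1096] 0.02361253078652204 [-4.5196 -1.6959 12.1341] [-0.3525  1.3729 -0.0907]
(array([ 0.0861, -0.0142, -0.1447]), array([0.0022, 0.1905, 0.0057]))
```

The driver is gripped at 23.6 mm. Lifting it out.

Request:
drive_tool(series=[[2.0,0,0,-1,0,0,0],[2.0,0,0,-3,0,0,0],[2.0,0,0,-4,0,0,0],[2.0,0,0,-4,0,0,0],[2.0,0,0,-4,0,0,0],[2.0,0,0,-2,0,0,0]])

```text
time: 7.13
eef_pos: [0.5117, 0.1674, 0.2951]
ee_rot: [0.964, 0.266, -0.006, 0.003]
contact_force: [0.6, 0.1, -0.4]
grip_width: 0.0237
```

```bash
cat >> h.py <<'E'
yaw=.18; n=np.array([-.5*np.cos(yaw),-.5*np.sin(yaw),.8660254]); u=np.array([np.cos(yaw)*.8660254,np.sin(yaw)*.8660254,.5]); w=np.cross(n,u)
M=np.array([.5047,-.1683,.0915]); LT=.0946
def screwpose(ang,h):
    """tool pose: driver x at ang deg ccw from home about n; tip h m above slot mouth"""
    a=np.radians(ang); s=np.cos(a)*u+np.sin(a)*w; z=-n; x=-s if False else s; y=np.cross(z,x)
    return M+n*(h+LT),np.c_[x,y,z]
E
python3 - <<'E'
from h import *
p,R,s=axes(); print(p,R,s["time"],s["grip_width"],s["contact_force"],s["ft_torque"])
P,Q=screwpose(80.2,.06); print(P,Q)
d,r=delta(P,Q); print(d,r,np.linalg.norm(d),np.linalg.norm(r))
sc=imaging.snapshot("scene"); cv2.imwrite("pics/s4.png",sc)
E
```

```text
[0.5117 0.1674 0.2951] [[ 0.8585  0.5127 -0.0097]
 [ 0.5126 -0.8586 -0.0083]
 [-0.0126  0.0022 -0.9999]] 7.1333 0.023676689488734394 [ 0.5712  0.0954 -0.4409] [0.0677 0.0411 0.0071]
[ 0.4286 -0.1821  0.2254] [[-0.0314  0.8701  0.4919]
 [ 0.9959 -0.0147  0.0895]
 [ 0.0851  0.4927 -0.866 ]]
[-24.9596  25.7357   7.3405] [-24.423   20.7217 -58.0944] 36.594998316795056 66.33881375168443
```

Request:
drive_tool(series=[[2.0,-2.8,2.9,0,0,0,0],[2.0,-2.8,2.9,0,0,0,0],[2.0,-2.8,2.9,0,0,0,0],[2.0,-2.8,2.9,0,0,0,0],[2.0,-2.8,2.9,0,0,0,0],[2.0,-2.8,2.9,0,0,0,0],[2.0,-2.8,2.9,0,0,0,0],[2.0,-2.8,2.9,0,0,0,0],[2.0,-2.8,2.9,0,0,0,0]])

```text
time: 7.93
eef_pos: [0.4296, -0.1892, 0.3036]
ee_rot: [0.962, 0.272, 0.001, -0.0]
contact_force: [1.5, -0.7, -0.3]
grip_width: 0.0239
```

Request:
drive_tool(series=[[2.0,0,0,0,-2.4,2.1,-5.8],[2.0,0,0,0,-2.4,2.1,-5.8],[2.0,0,0,0,-2.4,2.1,-5.8],[2.0,0,0,0,-2.4,2.1,-5.8],[2.0,0,0,0,-2.4,2.1,-5.8],[2.0,0,0,0,-2.4,2.1,-5.8],[2.0,0,0,0,-2.4,2.1,-5.8],[2.0,0,0,0,-2.4,2.1,-5.8],[2.0,0,0,0,-2.4,2.1,-5.8],[2.0,0,0,0,-2.4,2.1,-5.8]])

```text
time: 8.77
eef_pos: [0.4255, -0.1995, 0.3046]
ee_rot: [0.683, 0.681, 0.221, 0.146]
contact_force: [-0.8, 0.7, -2.3]
grip_width: 0.0239
```

Run:
```python
from h import *
p,R,s=axes(); print(p,s["qpos"],s["time"],s["grip_width"],s["contact_force"],s["ft_torque"])
P,Q=screwpose(80.2,.06); d,r=delta(P,Q); print(d,r)
```

```text
[ 0.4255 -0.1995  0.3046] [-0.4831 -0.4919  0.7711  2.2476  0.12    0.7786  0.2405] 8.7667 0.023875400333335003 [-0.8072  0.6732 -2.293 ] [-0.1756  0.7357  0.0531]
[ 0.9037 -3.7423  7.143 ] [ 0.6003 -0.6966 -0.8471]
```

Joint 2 is close to its lower limit of -0.5. The working pose is lower and farther out, which relieves it.

Request:
drive_tool(series=[[2.0,0.45,-1.85,3.5,0.3,-0.35,-0.4],[2.0,0.45,-1.85,3.5,0.3,-0.35,-0.4]])

```text
time: 8.93
eef_pos: [0.4298, -0.1877, 0.2316]
ee_rot: [0.679, 0.684, 0.217, 0.154]
contact_force: [1.8, -0.5, -3.4]
grip_width: 0.0235
```

Run:
```python
from h import *
p,R,s=axes(); print(p,s["qpos"],s["time"],s["contact_force"],s["ft_torque"])
P,Q=screwpose(80.2,.01); d,r=delta(P,Q); print(d,r)
t=imaging.snapshot("top"); sc=imaging.snapshot("scene")
cv2.imwrite("pics/s5.png",sc)
m=np.hstack([cv2.resize(t[160:260,320:420],(400,400),interpolation=cv2.INTER_CUBIC),cv2.resize(sc[130:230,245:345],(400,400),interpolation=cv2.INTER_CUBIC)]); cv2.imwrite("pics/v5.png",m)
```

```text
[ 0.4298 -0.1877  0.2316] [-0.5653 -0.4287  0.8848  2.3707  0.1235  0.5736  0.2741] 8.9333 [ 1.8081 -0.5127 -3.4121] [-0.161   0.6066  0.0403]
[ 0.5153 -0.4995  5.5229] [0.8879 0.067  0.0169]
```

View pics/v5.png

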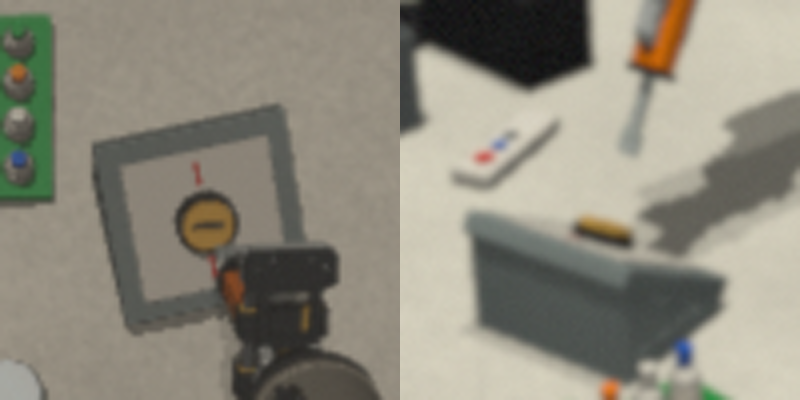

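The top crop shows the screw clear at (207,224), with the gripper and handle at its lower right. The scene crop shows the blade tip at (628,150), above the screw head at (604,230). I compare the tip's predicted pixel with what the camera shows.

Run:
```python
from h import *
p,R,s=axes(); z=R[:,2]; x=R[:,0]
tip=p+z*LT
print("tip",tip,proj("scene",[tip,tip+x*.011,tip-x*.011,tip-z*.021,tip-z*.073]))
print("obs tip", 245+(228+.5)/4-.5, 130+(152.5)/4-.5, "flange obs",245+(253.5)/4-.5,130+(68.5)/4-.5)
# brass circle predicted in scene
th=np.linspace(0,2*np.pi,60)[:,None]
for h in(0,):
    C=M+.022*(np.cos(th)*u+np.sin(th)*w); q=proj("scene",C); print("pred brass",q.min(0),q.max(0),q.mean(0))
s0=cv2.imread("pics/scene0.png"); hh=cv2.cvtColor(s0,cv2.COLOR_BGR2HSV)[178:200,280:312]
k=cv2.inRange(hh,(12,105,70),(30,255,255)); ys,xs=np.nonzero(k); print("obs brass",xs.min()+280,ys.min()+178,xs.max()+280,ys.max()+178)
```

```text
tip [ 0.4744 -0.1767  0.1459] [[301.4072 167.3845]
 [303.67   168.1599]
 [299.1659 166.6166]
 [303.1397 161.4657]
 [307.4559 146.72  ]]
obs tip 301.625 167.625 flange obs 307.875 146.625
pred brass [290.8138 183.3202] [303.1484 187.0918] [296.9277 185.1941]
obs brass 290 185 301 189
```

Predicted and observed tip agree within 0.3 px, so the driver is held as modelled. Approaching to about 10 mm above the slot's mouth.

Request:
drive_tool(series=[[2.0,0.2,-0.25,2.5,0.45,0,0],[2.0,0.2,-0.25,2.0,0.45,0,0],[2.0,0,0,1.0,0,0,0]])

```text
time: 9.28
eef_pos: [0.452, -0.1783, 0.1818]
ee_rot: [0.681, 0.686, 0.211, 0.145]
contact_force: [0.1, 0.9, -1.4]
grip_width: 0.0239
```

Run:
```python
from h import *
p,R,s=axes(); print(p,s["qpos"],s["time"],s["contact_force"],s["ft_torque"])
P,Q=screwpose(80.2,.005); d,r=delta(P,Q); print(d,r)
t=imaging.snapshot("top"); sc=imaging.snapshot("scene")
m=np.hstack([cv2.resize(t[185:235,345:395],(400,400),interpolation=cv2.INTER_CUBIC),cv2.resize(sc[155:205,270:320],(400,400),interpolation=cv2.INTER_CUBIC)]); cv2.imwrite("pics/v6.png",m)
tip=p+R[:,2]*LT; print(proj("scene",[tip,M]),proj("top",[tip,M]))
```

```text
[ 0.452  -0.1783  0.1818] [-0.7894 -0.3297  1.1261  2.4023  0.064   0.4369  0.3375] 9.2833 [ 0.1351  0.9287 -1.4425] [-0.1226  0.6582  0.034 ]
[0.0642 0.1261 0.5421] [-0.363  -0.089  -0.1847]
[[298.0873 182.3199]
 [296.9905 185.199 ]] [[372.3646 217.452 ]
 [371.6898 215.9053]]
```

View pics/v6.png

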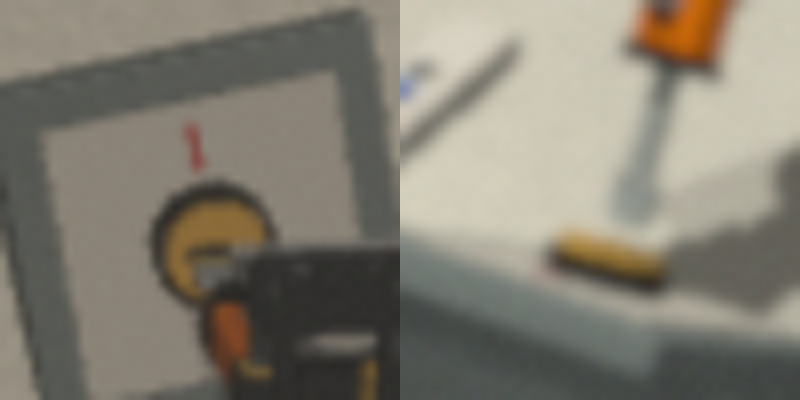

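The top crop shows the blade's nose at about (217,268), just below the slot at (208,250). Moving down along the axis should line them up. The scene crop shows the tip at (632,215) above the head. Lowering gently.

Request:
drive_tool(series=[[2.0,-0.06,0.13,0.5,-0.36,-0.1,-0.2],[2.0,0,0,0.3,0,0,0],[2.0,0,0,0.3,0,0,0]])

```text
time: 9.63
eef_pos: [0.4607, -0.1775, 0.1771]
ee_rot: [0.679, 0.687, 0.214, 0.148]
contact_force: [-0.3, 1.4, -1.3]
grip_width: 0.024
```

```bash
cat > st.py <<'E'
from h import *
import sys
ang,dx=float(sys.argv[1]),float(sys.argv[2])/1000
p,R,s=axes(); print("t",s["time"],"q",s["qpos"],"F",s["contact_force"],"Fn",s["contact_force"]@n,"T",s["ft_torque"],"Tn",s["ft_torque"]@n,"w",s["grip_width"])
P,Q=screwpose(ang,0); d,r=delta(P+Q[:,0]*dx,Q); print("to mouth cm",d,"rot",r)
x=R[:,0]; print("ang now",np.degrees(np.arctan2(x@w,x@u)),"h mm",((p+R[:,2]*LT-M)@n)*1e3,"tool x,y err of tip (mm) vs M", R.T@(p+R[:,2]*LT-M)*1e3,"F tool",R.T@s["contact_force"])
E
python3 st.py 80.2 -1.2
```

```text
t 9.6333 q [-0.8518 -0.3228  1.1887  2.4013  0.0559  0.4098  0.3529] F [-0.2649  1.3669 -1.3293] Fn -1.143238702666486 T [-0.1777  0.6811 -0.0436] Tn -0.011286270866349812 w 0.023957731373553674
to mouth cm [-0.0666 -0.4055  0.1953] rot [ 0.1125 -0.2211  0.0801]
ang now 80.28030187489232 h mm 1.964065561575702 tool x,y err of tip (mm) vs M [-0.1693  4.2393 -1.9564] F tool [ 1.2533 -0.9059  1.1463]
```

Request:
drive_tool(series=[[2.0,-0.05,-0.4,-0.1,0.1,-0.2,0]])

```text
time: 9.72
eef_pos: [0.4577, -0.1781, 0.1769]
ee_rot: [0.679, 0.686, 0.213, 0.149]
contact_force: [0.8, 0.3, -1.9]
grip_width: 0.024
```

```bash
python3 st.py 80.2 -1.2
```

```text
t 9.7167 q [-0.8344 -0.3237  1.1732  2.4057  0.0591  0.4103  0.3505] F [ 0.8106  0.2672 -1.9215] Fn -2.0867291460758794 T [-0.1544  0.6876 -0.0139] Tn 0.0024121833929428745 w 0.023983321481349525
to mouth cm [-0.0144 -0.1293  0.3363] rot [ 0.0785 -0.06    0.0821]
ang now 80.2821158759563 h mm 3.3653841046113104 tool x,y err of tip (mm) vs M [-0.9572  1.4206 -3.3644] F tool [ 0.0753 -0.2481  2.0865]
```

Request:
drive_tool(series=[[2.0,0,-0.2,0.3,0.1,0,0.1],[2.0,0,-0.1,0.2,0,0,0]])

```text
time: 9.88
eef_pos: [0.4572, -0.178, 0.1717]
ee_rot: [0.68, 0.686, 0.213, 0.148]
contact_force: [-0.3, 0.5, -1.4]
grip_width: 0.0235
```

```bash
python3 st.py 80.2 -1.2
```

```text
t 9.8833 q [-0.8574 -0.321   1.2013  2.4116  0.056   0.3977  0.3562] F [-0.2821  0.5303 -1.3691] Fn -1.0943770965386994 T [-0.2469  0.6859 -0.0516] Tn 0.015375023225923174 w 0.023544551385576564
to mouth cm [ 0.0146  0.1686 -0.0906] rot [ 0.0144 -0.0897 -0.0914]
ang now 80.10856342506708 h mm -0.9066741501472527 tool x,y err of tip (mm) vs M [-1.1981 -1.6608  0.9044] F tool [ 0.4173 -0.9287  1.0948]
```

Request:
drive_tool(series=[[2.0,0,0.15,0.2,0,0,0],[2.0,0,-0.05,0.2,0,0,0]])

```text
time: 10.05
eef_pos: [0.4598, -0.1781, 0.1686]
ee_rot: [0.681, 0.685, 0.213, 0.148]
contact_force: [0.9, 0.4, -1.1]
grip_width: 0.0242
```

```bash
python3 st.py 80.2 -1.2
```

```text
t 10.05 q [-0.8867 -0.3168  1.2324  2.4114  0.0526  0.3875  0.3604] F [ 0.9281  0.423  -1.1089] Fn -1.454694192930806 T [-0.1932  0.6943  0.0283] Tn 0.05740057480735695 w 0.024195962273512294
to mouth cm [ 0.0554  0.0933 -0.4905] rot [ 0.0212 -0.09   -0.1734]
ang now 80.0266404940388 h mm -4.905940440000888 tool x,y err of tip (mm) vs M [-1.6057 -0.8944  4.9031] F tool [0.2962 0.2535 1.4553]
```

Request:
drive_tool(series=[[2.0,0.02,0.05,0.15,0,0,0],[2.0,0.02,0,0.15,0,0,0]])

```text
time: 10.22
eef_pos: [0.4619, -0.1775, 0.166]
ee_rot: [0.681, 0.685, 0.213, 0.147]
contact_force: [-11.3, -2.4, 18.0]
grip_width: 0.0236
```

```bash
python3 st.py 80.2 -1.2
```

```text
t 10.2167 q [-0.9104 -0.3133  1.256   2.412   0.0503  0.3789  0.3627] F [-11.2907  -2.3951  18.0001] Fn 21.357113480264747 T [-0.2445  0.8786  0.0111] Tn 0.051255144372655444 w 0.023609827579913305
to mouth cm [ 0.0277  0.044  -0.8219] rot [ 0.018  -0.0878 -0.1939]
ang now 80.00608610618005 h mm -8.219086771974464 tool x,y err of tip (mm) vs M [-1.3317 -0.4068  8.2169] F tool [ -0.4693  -0.9115 -21.3581]
```

The blade reached the slot floor: contact at 8.2 mm below the mouth against 8 mm nominal, at 21 N. Now I turn while pushing.

Request:
drive_tool(series=[[2.0,0,0,0.06,0,0,4],[2.0,0,0,0.06,0,0,4]])

```text
time: 10.38
eef_pos: [0.4626, -0.1776, 0.165]
ee_rot: [0.728, 0.635, 0.223, 0.132]
contact_force: [-24.7, -2.8, 31.7]
grip_width: 0.0239
```

```bash
python3 st.py 72 -1.2
```

```text
t 10.3833 q [-0.9082 -0.2917  1.2666  2.4111 -0.0158  0.3741  0.2871] F [-24.662   -2.8268  31.7374] Fn 39.87019367581134 T [0.4104 2.5424 0.484 ] Tn -0.01035714852716128 w 0.023867816718835973
to mouth cm [ 0.0528  0.0007 -0.9416] rot [-0.0311 -0.1319 -0.1193]
ang now 71.88069176588475 h mm -9.41706314996047 tool x,y err of tip (mm) vs M [-1.5099 -0.056   9.4136] F tool [ -0.0913  -5.8356 -39.8673]
```

Request:
drive_tool(series=[[2.0,0,0,-0.12,0,0,4]])

```text
time: 10.47
eef_pos: [0.4622, -0.1777, 0.166]
ee_rot: [0.75, 0.608, 0.228, 0.123]
contact_force: [-0.2, 0.2, -0.7]
grip_width: 0.0236
```

```bash
python3 st.py 68 -1.2
```

```text
t 10.4667 q [-0.8931 -0.2815  1.2573  2.4103 -0.0494  0.3767  0.2461] F [-0.2024  0.1942 -0.6549] Fn -0.4850421947786051 T [-0.1653  0.6953 -0.0557] Tn -0.029211125593006166 w 0.02358845732074728
to mouth cm [ 0.051  -0.0198 -0.8307] rot [-0.0578 -0.1441 -0.311 ]
ang now 67.6888904620192 h mm -8.308415767379119 tool x,y err of tip (mm) vs M [-1.4727  0.1084  8.3046] F tool [ 0.0307 -0.5204  0.4856]
```

Request:
drive_tool(series=[[2.0,0,0,0.05,0,0,0],[2.0,0,0,0.03,0,0,3]])

```text
time: 10.63
eef_pos: [0.4628, -0.1776, 0.1654]
ee_rot: [0.767, 0.587, 0.231, 0.117]
contact_force: [-13.8, 1.3, 17.3]
grip_width: 0.0239
```

```bash
python3 st.py 65 -1.2
```

```text
t 10.6333 q [-0.8948 -0.2723  1.2635  2.4098 -0.076   0.3749  0.2173] F [-13.7777   1.3159  17.3235] Fn 21.662367094937018 T [0.4348 1.575  0.5312] Tn 0.10515258170498627 w 0.02390762664797933
to mouth cm [ 0.042  -0.0557 -0.9103] rot [-0.0874 -0.1439 -0.4603]
ang now 64.53955467547574 h mm -9.104243162747457 tool x,y err of tip (mm) vs M [-1.3834  0.4211  9.1002] F tool [  2.215   -4.2444 -21.6504]
```

Request:
drive_tool(series=[[2.0,0,-0.02,0.02,0,0,4],[2.0,0,-0.02,0.02,0,0,4]])

```text
time: 10.8
eef_pos: [0.4629, -0.1776, 0.1651]
ee_rot: [0.807, 0.532, 0.239, 0.1]
contact_force: [-9.7, -0.6, 12.3]
grip_width: 0.0241
```

```bash
python3 st.py 57 -1.2
```

```text
t 10.8 q [-0.8837 -0.2514  1.2642  2.4098 -0.1417  0.3741  0.14  ] F [-9.7308 -0.5929 12.3496] Fn 15.534914222461781 T [-0.0792  1.2986  0.2655] Tn 0.15259115483482222 w 0.02408090678116686
to mouth cm [ 0.0326 -0.0714 -0.9502] rot [-0.1168 -0.1513 -0.5875]
ang now 56.41235044411307 h mm -9.503683233040027 tool x,y err of tip (mm) vs M [-1.2772  0.5321  9.4993] F tool [ -0.2154  -2.5123 -15.5304]
```

The screw is turning: torque 0.15 N m, push 15 N, and the head is sinking. Continuing.

Request:
drive_tool(series=[[2.0,0,-0.02,0.03,0,0,4],[2.0,0,-0.02,0.03,0,0,4],[2.0,0,-0.02,0.03,0,0,4]])

```text
time: 11.05
eef_pos: [0.4633, -0.1776, 0.1643]
ee_rot: [0.859, 0.442, 0.248, 0.074]
contact_force: [-9.5, 0.1, 13.0]
grip_width: 0.0239
```

```bash
python3 st.py 45 -1.2
```

```text
t 11.05 q [-0.8674 -0.2191  1.2654  2.41   -0.2415  0.3745  0.0228] F [-9.4555  0.1308 12.9892] Fn 15.888659144323002 T [0.1136 1.2432 0.3283] Tn 0.11713145214018904 w 0.023865441663135718
to mouth cm [ 0.0283 -0.1007 -1.0386] rot [-0.1439 -0.1255 -0.9207]
ang now 44.07910625445366 h mm -10.388458400633318 tool x,y err of tip (mm) vs M [-1.2778  0.7866 10.3838] F tool [  0.1942  -2.421  -15.8822]
```

Request:
drive_tool(series=[[2.0,0,-0.02,0.03,0,0,4],[2.0,0,-0.02,0.03,0,0,4],[2.0,0,-0.02,0.03,0,0,4],[2.0,0,-0.02,0.03,0,0,4],[2.0,0,-0.02,0.03,0,0,4]])

```text
time: 11.47
eef_pos: [0.4639, -0.1775, 0.1629]
ee_rot: [0.924, 0.282, 0.257, 0.028]
contact_force: [-9.6, -1.2, 13.0]
grip_width: 0.0239
```

```bash
python3 st.py 24 -1.2
```

```text
t 11.4667 q [-0.8323 -0.1647  1.2582  2.4105 -0.4042  0.3828 -0.1776] F [-9.6047 -1.237  12.9514] Fn 16.05172858360792 T [0.082  1.3531 0.3248] Tn 0.11983553810718518 w 0.02386946004991393
to mouth cm [-0.0077 -0.1396 -1.1863] rot [-0.1695 -0.0568 -0.4735]
ang now 23.526422608700397 h mm -11.866502023969126 tool x,y err of tip (mm) vs M [-1.0308  1.1262 11.8622] F tool [ -1.5253  -1.2666 -16.0495]
```

Request:
drive_tool(series=[[2.0,0,-0.02,0.03,0,0,4],[2.0,0,-0.02,0.03,0,0,4],[2.0,0,-0.02,0.03,0,0,4],[2.0,0,-0.02,0.03,0,0,4],[2.0,0,-0.02,0.03,0,0,4],[2.0,0,-0.02,0.03,0,0,4]])

```text
time: 11.97
eef_pos: [0.4647, -0.1771, 0.1614]
ee_rot: [0.963, 0.078, 0.257, -0.027]
contact_force: [-10.7, -0.8, 14.2]
grip_width: 0.024
```

```bash
python3 st.py 0 -1.2
```

```text
t 11.9667 q [-0.764  -0.1013  1.2186  2.4107 -0.5772  0.4027 -0.4434] F [-10.6958  -0.8364  14.1737] Fn 17.611151650698 T [0.1705 1.2766 0.3248] Tn 0.08319220668662262 w 0.02404067961931668
to mouth cm [-0.0731 -0.1493 -1.3605] rot [-0.1503  0.0466 -1.1377]
ang now -1.1376339096683494 h mm -13.609458637742643 tool x,y err of tip (mm) vs M [-0.5483  1.2692 13.6067] F tool [ -2.1921  -1.095  -17.6065]
```

Nearly home. I keep turning until the torque rises at the stop.

Request:
drive_tool(series=[[2.0,0,-0.02,0.03,0,0,3.5],[2.0,0,-0.02,0.02,0,0,3]])

```text
time: 12.13
eef_pos: [0.4649, -0.177, 0.161]
ee_rot: [0.966, 0.021, 0.255, -0.042]
contact_force: [-10.5, 0.3, 14.4]
grip_width: 0.0241
```

```bash
python3 st.py -8 -1.2
```

```text
t 12.1333 q [-0.7397 -0.0867  1.1998  2.4105 -0.6133  0.4082 -0.5274] F [-10.4539   0.3446  14.3514] Fn 17.540356964104852 T [0.4528 1.2973 0.445 ] Tn 0.04647877423113251 w 0.024052101482173065
to mouth cm [-0.0951 -0.1552 -1.4069] rot [-0.1192  0.0812  0.1428]
ang now -7.8571421432766915 h mm -14.072974292504387 tool x,y err of tip (mm) vs M [-0.3828  1.3525 14.0707] F tool [ -1.9892  -1.997  -17.5334]
```

Request:
drive_tool(series=[[2.0,0,-0.02,0.01,0,0,2.5]])

```text
time: 12.22
eef_pos: [0.465, -0.1768, 0.161]
ee_rot: [0.966, -0.001, 0.254, -0.048]
contact_force: [-10.7, 0.2, 15.8]
grip_width: 0.0235
```

```bash
python3 st.py -8 -1.2
```

```text
t 12.2167 q [-0.7288 -0.0822  1.1901  2.4103 -0.6239  0.4104 -0.563 ] F [-10.7146   0.2196  15.8112] Fn 18.94400038013653 T [0.6603 1.1576 0.7161] Tn 0.19171107515005428 w 0.02346751325121033
to mouth cm [-0.1064 -0.1293 -1.4148] rot [-0.1307  0.0956 -2.4287]
ang now -10.428617936963038 h mm -14.152499915308786 tool x,y err of tip (mm) vs M [-0.297   1.1312 14.1505] F tool [ -1.5887  -1.9263 -18.937 ]
```

Request:
drive_tool(series=[[2.0,0,-0.02,0.005,0,0,3],[2.0,0,-0.02,0.005,0,0,3]])

```text
time: 12.38
eef_pos: [0.4651, -0.1766, 0.161]
ee_rot: [0.965, -0.051, 0.251, -0.061]
contact_force: [-11.7, -1.9, 13.5]
grip_width: 0.0237
```

```bash
python3 st.py -8 -1.2
```

```text
t 12.3833 q [-0.7026 -0.0737  1.1659  2.4098 -0.6425  0.4145 -0.6525] F [-11.676   -1.9495  13.4725] Fn 17.58571010299373 T [-0.3559  1.4477  0.8385] Tn 0.7716845633221499 w 0.023660926166765812
to mouth cm [-0.1263 -0.0923 -1.4185] rot [-0.1231  0.129  -8.4533]
ang now -16.453213548855835 h mm -14.189026329237404 tool x,y err of tip (mm) vs M [-0.1508  0.9128 14.1877] F tool [ -3.4615   0.7954 -17.5791]
```

Torque rose to 0.77 N m with no more sinking. Total sink is 5.9 mm of 6, so the screw is at its stop. Now I ease the torque off and back out along the axis.

Request:
drive_tool(series=[[2.0,0,0,-0.02,0,0,-5],[2.0,0,0,-0.1,0,0,-4],[2.0,0,0,-0.5,0,0,0],[2.0,0,0,-1.2,0,0,0],[2.0,0,0,-2.5,0,0,0],[2.0,0,0,-3,0,0,0]])

```text
time: 12.88
eef_pos: [0.4324, -0.1801, 0.2155]
ee_rot: [0.967, 0.034, 0.251, -0.039]
contact_force: [0.0, 0.5, -1.9]
grip_width: 0.0237
```

```bash
python3 st.py 0 -1.2
python3 - <<'E'
from h import *
p,R,s=axes()
t=imaging.snapshot("top"); sc=imaging.snapshot("scene"); cv2.imwrite("pics/t7.png",t); cv2.imwrite("pics/s7.png",sc)
m=np.hstack([cv2.resize(t[185:235,345:395],(400,400),interpolation=cv2.INTER_CUBIC),cv2.resize(sc[120:220,265:365],(400,400),interpolation=cv2.INTER_CUBIC)]); cv2.imwrite("pics/v7.png",m)
tip=p+R[:,2]*LT; print(tip,proj("scene",[tip,tip-R[:,2]*.073,tip-R[:,2]*.15]))
E
```

```text
t 12.8833 q [-0.3499 -0.2562  0.7521  2.3741 -0.2188  0.5396 -0.9133] F [ 0.0453  0.4688 -1.931 ] Fn -1.7365308684582978 T [-0.0952  0.7641  0.053 ] Tn 0.02428109959656292 w 0.023684241172784955
to mouth cm [0.0937 0.1486 4.9398] rot [-0.199   0.63   -6.3823]
ang now -6.381463248065683 h mm 49.415218002075854 tool x,y err of tip (mm) vs M [ -3.1861  -1.6227 -49.3783] F tool [-0.8798 -0.3504  1.7475]
[ 0.478  -0.1714  0.1331] [[301.7892 171.5793]
 [307.5746 150.8909]
 [313.7621 128.7648]]
```

View pics/v7.png

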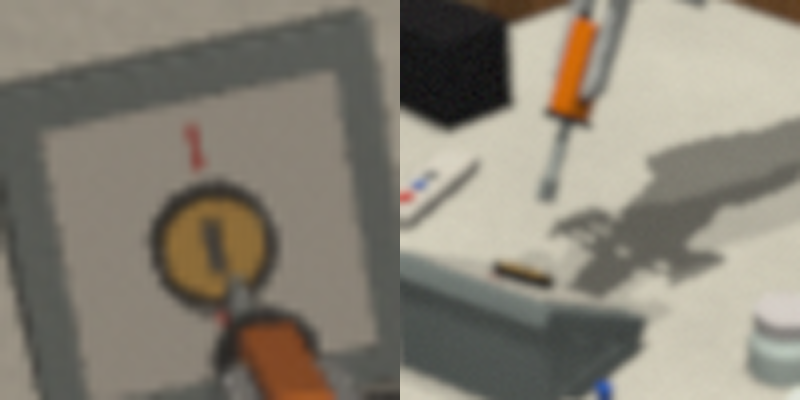

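The top crop shows the slot at (213,247) in line with the red marks, and the head level inside its collar. The scene crop shows the head flush and the driver clear. Re-reading the settled pose and working out the way back.

```bash
python3 st.py 0 0
python3 - <<'E'
from h import *
p,R,s=axes(); tip=p+R[:,2]*LT; print(p,tip,proj("scene",[tip,tip-R[:,2]*.073]))
sc=cv2.imread("pics/s7.png"); m=orangemask(sc); m[:,335:]=0; m[:120]=0; m[160:]=0
ys,xs=np.nonzero(m); print("orange",xs.min(),xs.max(),ys.min(),ys.max())
k=(np.array([p-R[:,2]*.0+0]))
c=lambda a:p+R[:,2]*(LT-a); B=np.array([c(z)+R[:,0]*a*.018+R[:,1]*b*.012 for z in(.076,.156) for a in(-1,1) for b in(-1,1)]); q=proj("scene",B); print("pred handle",q.min(0),q.max(0))
d,r=delta([.5138,.1697,.29],down(-59)); print(d,r,np.linalg.norm(r))
E
```

```text
t 12.9833 q [-0.3428 -0.262   0.7495  2.3717 -0.2198  0.541  -0.9121] F [ 0.2244  0.4856 -2.1362] Fn -2.003896882647138 T [-0.095   0.7228  0.0056] Tn -0.013103551308595647 w 0.023313511464585646
to mouth cm [-0.0194 -0.0793  5.2342] rot [-0.1087  0.2108 -6.5892]
ang now -6.588984448986919 h mm 52.34024854997893 tool x,y err of tip (mm) vs M [ -0.1636   0.6336 -52.3411] F tool [-0.8389 -0.3394  2.0077]
[ 0.4328 -0.1823  0.2189] [ 0.479  -0.1737  0.1368] [[301.0708 170.4879]
 [306.9719 149.8063]]
orange 63 313 120 159
pred handle [301.3227 124.1059] [319.6114 150.6539]
[ 12.0029 -34.788    0.9897] [  3.5724 -29.8605 -26.6223] 40.164131158504766
```

```bash
cat > hm.py <<'E'
from h import *
sc=imaging.snapshot("scene"); cv2.imwrite("pics/s8.png",sc)
p,R,s=axes(); print(s["time"],p)
def look(sc,nm):
    m=orangemask(sc); c,l,st,ce=cv2.connectedComponentsWithStats(m)
    q0=proj("scene",p+R[:,2]*(LT-.115))[0]
    i=min([i for i in range(1,c) if st[i,4]>60],key=lambda i:np.linalg.norm(ce[i]-q0)); print(nm,st[i],ce[i]); return (l==i).astype(np.uint8)*255
mm=look(sc,"now")
if __import__("os").path.exists("pics/s7.png"): look(cv2.imread("pics/s7.png"),"s7")
c=lambda a:p+R[:,2]*(LT-a); B=np.array([c(z)+R[:,0]*a*.018+R[:,1]*b*.012 for z in(.076,.156) for a in(-1,1) for b in(-1,1)]); q=proj("scene",B); print("pred handle",q.min(0),q.max(0),"flange-end ctr",proj("scene",c(.076)),"top ctr",proj("scene",c(.156)))
H=box(.036,.024,.076,.156)
def pts(x):
    D=Ro.from_rotvec([x[2],x[3],0]).as_matrix(); Q=(H-[0,0,.115])@D.T
    return c(.115)+R[:,0]*x[0]+ -R[:,2]*x[1] + Q[:,[0]]*R[:,0]-Q[:,[1]]*R[:,1]-Q[:,[2]]*R[:,2]
E
python3 hm.py
```

```text
13.0333 [ 0.4331 -0.1818  0.2174]
now [302 125  12  25 161] [307.8012 138.0248]
s7 [303 124  11  26 162] [308.0864 137.4506]
pred handle [301.3724 124.5854] [319.633  151.1131] flange-end ctr [[307.2669 149.4197]] top ctr [[313.7947 126.4335]]
```

The handle matches the prediction, so the driver hasn't slipped noticeably. Rotating back to vertical and to the stand's yaw.

Request:
drive_tool(series=[[2.0,0,0,-2.5,0,0,0],[2.0,0,0,-1,0.6,-5,-4.4],[2.0,0,0,0,0.6,-5,-4.4],[2.0,0,0,0,0.6,-5,-4.4],[2.0,0,0,0,0.6,-5,-4.4],[2.0,0,0,0,0.6,-5,-4.4],[2.0,0,0,0,0.6,-5,-4.4]])

```text
time: 13.62
eef_pos: [0.4144, -0.1834, 0.2449]
ee_rot: [0.961, 0.276, -0.008, -0.005]
contact_force: [-0.9, -0.2, -1.9]
grip_width: 0.0236
```

Run:
```python
from h import *
p,R,s=axes(); print(p,p+R[:,2]*LT,s["qpos"],s["time"]); print(delta([.5138,.1697,.29],down(-59)))
```

```text
[ 0.4144 -0.1834  0.2449] [ 0.4127 -0.183   0.1503] [-0.3828  0.0027  0.6712  2.0496 -0.0007  1.1082 -0.7222] 13.6167
(array([ 27.1185, -24.7022,  -4.5378]), array([-0.7427,  0.7468,  1.0738]))
```

Request:
drive_tool(series=[[2.0,1,-1,-2.5,0,0,0],[2.0,2.5,-2.2,-2,-0.4,0.4,0.5],[2.0,2.9,-2.7,0,-0.4,0.4,0.5],[2.0,2.9,-2.7,0,0,0,0],[2.0,2.9,-2.7,0,0,0,0],[2.0,2.9,-2.7,0,0,0,0],[2.0,2.9,-2.7,0,0,0,0],[2.0,2.9,-2.7,0,0,0,0],[2.0,2.9,-2.7,0,0,0,0],[2.0,2.3,-1.5,0,0,0,0],[2.0,0,0,0,0,0,0]])

```text
time: 14.53
eef_pos: [0.5142, 0.1829, 0.2703]
ee_rot: [0.958, 0.288, -0.013, -0.003]
contact_force: [-1.5, -1.5, -1.9]
grip_width: 0.024
```

Run:
```python
from h import *
p,R,s=axes(); print(p,s["qpos"],s["time"],s["contact_force"],s["grip_width"]); print(delta([.5138,.1697,.205],down(-59)))
```

```text
[0.5142 0.1829 0.2703] [-0.7354  0.1756  0.3248  1.8142 -0.0696  1.1865 -1.3741] 14.5333 [-1.4727 -1.4823 -1.8551] 0.024019682006863594
(array([-0.6161,  1.1647,  6.5295]), array([-0.7052,  1.3288,  2.476 ]))
```

Request:
drive_tool(series=[[2.0,-0.6,1.15,2.5,-0.7,1.3,2.5],[2.0,0,0,2.5,0,0,0],[2.0,0,0,1.2,0,0,0]])

```text
time: 14.78
eef_pos: [0.5159, 0.1771, 0.2032]
ee_rot: [0.962, 0.273, 0.0, -0.0]
contact_force: [-0.3, -0.1, -0.6]
grip_width: 0.024
```

```bash
cat > bk.py <<'E'
from h import *
p,R,s=axes(); print(p,s["time"],s["contact_force"],s["grip_width"]); print(delta([.5138,.1697,.1096],down(-59)))
E
python3 bk.py; python3 hm.py
```

```text
[0.5159 0.1771 0.2032] 14.7833 [-0.2732 -0.0589 -0.6335] 0.024048306412873637
(array([-0.5707,  0.5214,  9.3581]), array([-0.0088, -0.0276,  0.6869]))
14.8333 [0.5149 0.1766 0.2014]
now [370 176  12  30 269] [376.1264 190.7026]
s7 [377 181  26  16 277] [389.231  187.9531]
pred handle [371.0093 173.0787] [383.3886 205.5946] flange-end ctr [[376.1136 201.6697]] top ctr [[378.2232 176.6623]]
```

Request:
drive_tool(series=[[2.0,-0.5,0.5,0,0,0,0.7],[2.0,0,0,0,0,0,0]])

```text
time: 15.0
eef_pos: [0.5123, 0.1701, 0.1989]
ee_rot: [0.963, 0.268, -0.003, 0.001]
contact_force: [0.6, 0.1, -0.6]
grip_width: 0.0242
```

```bash
python3 bk.py; python3 hm.py
python3 - <<'E'
from h import *
sc=cv2.imread("pics/s8.png"); cv2.imwrite("pics/v8.png",cv2.resize(sc[165:265,325:425],(800,600)[:1]*1+(600,) if 0 else (600,600),interpolation=cv2.INTER_CUBIC))
p,R,s=axes(); P=np.array([[.5148,.1703,0]]); 
def hb(cx,cy,z0):
    H=box(.036,.024,z0,z0+.08); a=np.radians(31); return proj("scene",np.c_[cx+np.cos(a)*H[:,0]-np.sin(a)*H[:,1],cy+np.sin(a)*H[:,0]+np.cos(a)*H[:,1],H[:,2]])
q=hb(.5148,.1703,.091); print("start pred",q.min(0),q.max(0),"obs 367-377 x, 203-231")
s0=cv2.imread("pics/scene0.png"); m=orangemask(s0); c,l,st,ce=cv2.connectedComponentsWithStats(m); print([st[i].tolist() for i in range(1,c) if st[i,4]>100])
tip=p+R[:,2]*LT; print("tip pred",proj("scene",[tip,tip-R[:,2]*.073]),"hole",proj("scene",[[.5145,.17,.085]]))
E
```

```text
[0.5123 0.1701 0.1989] 15.0 [ 0.6369  0.0893 -0.5568] 0.024193293260021998
(array([0.1722, 0.1115, 8.926 ]), array([0.0125, 0.3925, 0.1378]))
15.05 [0.5126 0.171  0.1994]
now [369 176  12  30 270] [374.7778 190.6889]
s7 [377 181  26  16 277] [389.231  187.9531]
pred handle [369.8885 172.7838] [382.278  205.1523] flange-end ctr [[375.0287 201.2231]] top ctr [[377.0731 176.376 ]]
start pred [367.2262 200.5407] [379.135  231.4493] obs 367-377 x, 203-231
[[282, 0, 157, 135, 15947], [67, 51, 70, 28, 1149], [37, 58, 19, 15, 189], [86, 120, 78, 31, 382], [391, 172, 19, 36, 509], [23, 189, 84, 85, 4584], [367, 202, 11, 30, 227], [394, 217, 23, 41, 624], [290, 297, 43, 33, 536]]
tip pred [[373.2223 223.1776]
 [374.955  202.119 ]] hole [[372.0594 228.901 ]]
```

View pics/v8.png

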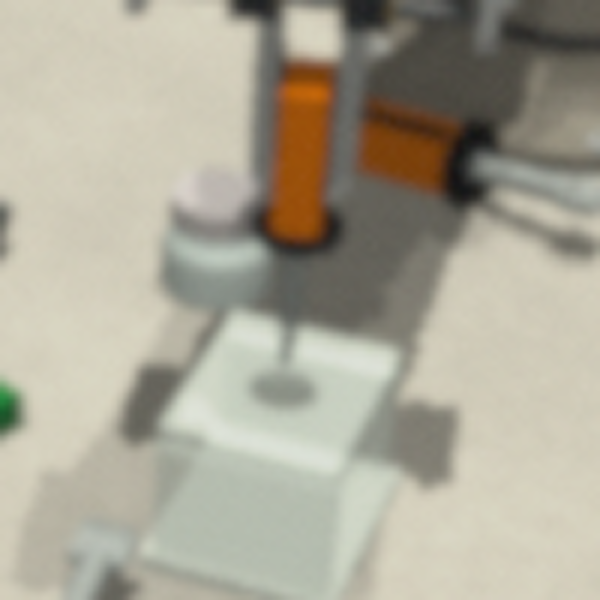

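The picture shows the stand's empty hole at crop (283,388), matching the prediction, with the blade tip directly above it at about (287,360). The jar stands untouched. Lowering.

Request:
drive_tool(series=[[2.0,0.15,0.1,1.5,0,0.4,0.1],[2.0,0,0,2.0,0,0,0],[2.0,0,0,2.0,0,0,0],[2.0,0,0,1.5,0,0,0]])

```text
time: 15.38
eef_pos: [0.5185, 0.1731, 0.1336]
ee_rot: [0.963, 0.269, 0.006, -0.002]
contact_force: [0.2, -0.4, -1.9]
grip_width: 0.0236
```

```bash
python3 bk.py
```

```text
[0.5185 0.1731 0.1336] 15.3833 [ 0.1896 -0.3961 -1.9121] 0.023634703302177217
(array([-0.6088,  0.0528,  2.3888]), array([-0.0334, -0.7005,  0.1844]))
```

Request:
drive_tool(series=[[2.0,-0.6,0.05,0.8,0,-0.7,0.2],[2.0,-0.1,0,0.7,0,-0.1,0]])

```text
time: 15.55
eef_pos: [0.5128, 0.1691, 0.1178]
ee_rot: [0.964, 0.267, -0.001, 0.0]
contact_force: [0.6, -0.1, -2.0]
grip_width: 0.0241
```

```bash
python3 bk.py
```

```text
[0.5128 0.1691 0.1178] 15.55 [ 0.6411 -0.0969 -1.9552] 0.024134945412167264
(array([ 0.1161, -0.0043,  0.8217]), array([-0.0359,  0.1343, -0.0046]))
```

Request:
drive_tool(series=[[2.0,0.08,0,0.5,0,0.1,0],[2.0,-0.02,0,0.25,0,-0.05,0]])

```text
time: 15.72
eef_pos: [0.5138, 0.1695, 0.1103]
ee_rot: [0.964, 0.267, -0.0, -0.0]
contact_force: [0.1, -0.1, -1.2]
grip_width: 0.0234
```

```bash
python3 bk.py
```

```text
[0.5138 0.1695 0.1103] 15.7167 [ 0.0835 -0.1499 -1.1555] 0.023383495170183916
(array([ 0.0129, -0.0139,  0.0705]), array([-0.034 ,  0.0488,  0.0028]))
```

Request:
drive_tool(series=[[2.0,0,0,0.1,0,0,0],[2.0,0,0,0.1,0,0,0]])

```text
time: 15.88
eef_pos: [0.5141, 0.1697, 0.1095]
ee_rot: [0.964, 0.267, -0.0, -0.0]
contact_force: [-11.3, -3.1, 27.7]
grip_width: 0.0234
```

```bash
python3 bk.py
```

```text
[0.5141 0.1697 0.1095] 15.8833 [-11.3443  -3.122   27.7119] 0.023435402511570298
(array([-0.0226, -0.0141, -0.0088]), array([-0.0589,  0.0218,  0.006 ]))
```

The flange is seated at the same height as at the grasp (0.1095). Easing off and opening.

Request:
drive_tool(series=[[2.0,0,0,-0.08,0,0,0],[7.0,0,0,0.02,0,0,0],[7.0,-0.02,0,0.04,0,0,0],[7.0,-0.03,0,0.06,0,-0.1,0],[7.0,-0.03,0,0.06,0,-0.1,0],[7.0,-0.03,0,0.06,0,-0.1,0],[7.0,-0.03,0,0.06,0,-0.1,0],[7.0,-0.03,0,0.06,0,-0.1,0]])

```text
time: 16.55
eef_pos: [0.5147, 0.1697, 0.1094]
ee_rot: [0.964, 0.267, -0.002, 0.0]
contact_force: [0.3, 0.2, 0.3]
grip_width: 0.067
```

```bash
python3 bk.py
```

```text
[0.5147 0.1697 0.1094] 16.55 [0.2908 0.2399 0.2919] 0.06699128018224905
(array([-0.0748, -0.0455, -0.0185]), array([-0.0619,  0.2469,  0.0022]))
```

Rising clear, then a final look.

Request:
drive_tool(series=[[7.0,0,0,-1.5,0,0,0],[7.0,0,0,-3,0,0,0],[7.0,0,0,-4,0,0,0],[7.0,0,0,-4,0,0,0],[7.0,0,0,-4,0,0,0],[7.0,-3,0,-2,0,0,0],[7.0,-4,0,0,0,0,0],[7.0,-3,0,0,0,0,0],[7.0,0,0,0,0,0,0],[7.0,0,0,0,0,0,0]])

```text
time: 17.38
eef_pos: [0.4259, 0.1161, 0.303]
ee_rot: [0.964, 0.267, -0.004, 0.001]
contact_force: [0.4, 0.5, 0.3]
grip_width: 0.0699
```

Run:
```python
from h import *
t=imaging.snapshot("top"); sc=imaging.snapshot("scene")
p,R,s=axes(); print(p,s["time"],s["qpos"],s["contact_force"])
m=np.vstack([sc[150:350,250:530],t[130:300,200:480]])
A=cv2.resize(m,None,fx=1.6,fy=1.6,interpolation=cv2.INTER_CUBIC); B=cv2.resize(t[195:235,350:390],(340,340),interpolation=cv2.INTER_CUBIC); C=np.zeros((A.shape[0],800,3),np.uint8); C[:,:A.shape[1]]=A; C[:340,455:795]=B; 
cv2.imwrite("pics/v9.png",C)
for n in("drops0","mirror","jar","mug","tissues","handset","driver"): print(n,[(round(float(d["p"]),2),np.round(d["box"]).tolist()) for d in models.find_in("scene",n)][:4])
```

```text
[0.4266 0.1163 0.3025] 17.4833 [-0.7501 -0.0622  0.3232  1.9789  0.0226  1.2314 -1.4649] [-0.746   0.082   0.0149]
drops0 [(0.49, [300.0, 235.0, 12.0, 18.0])]
mirror [(0.72, [396.0, 306.0, 52.0, 73.0])]
jar [(0.91, [360.0, 205.0, 21.0, 25.0])]
mug [(0.44, [373.0, 217.0, 15.0, 31.0])]
tissues [(0.59, [482.0, 278.0, 87.0, 63.0])]
handset [(0.67, [271.0, 165.0, 29.0, 19.0])]
driver [(0.84, [371.0, 219.0, 20.0, 38.0]), (0.75, [403.0, 190.0, 51.0, 23.0]), (0.67, [334.0, 279.0, 30.0, 50.0])]
```

View pics/v9.png

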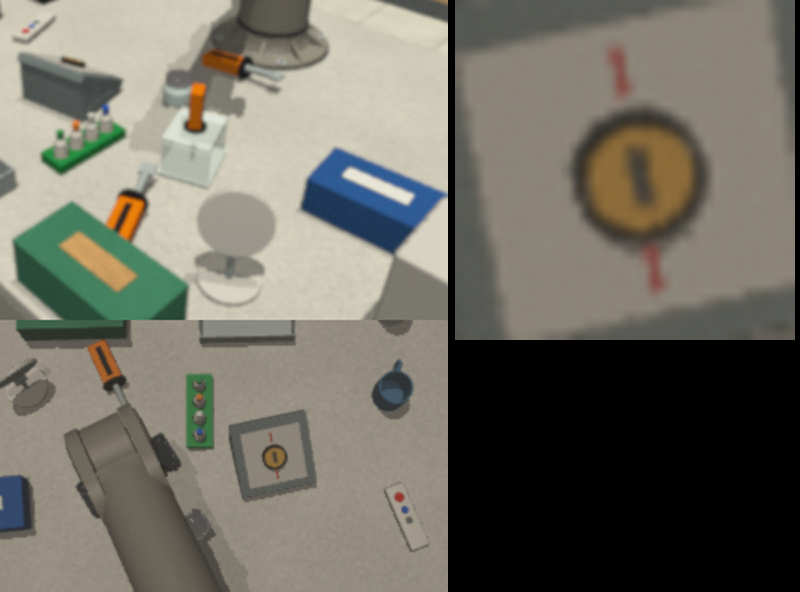

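The final view shows the driver upright in the stand at (197,105), the slot in line with both red marks at (640,175), and the listed bystanders I can make out in place. The gripper is clear. Handing in.

```bash
python3 -c "
from workcell import job; print(job.sign_off())"
```

```text
the job is handed in; nothing more can be done
None
```

The screw is turned home, the driver is back upright in its hole in the stand, and I handed the job in at about 17.5 s of the 59 s. Two things did not go cleanly: both look-alike drivers fell over, and the push on the screw left the 3 to 20 N range.

**Checks that passed**
- **Screw:** the blade met the slot floor 8.2 mm below the mouth (8 mm nominal). The screw turned at about 0.15 N m and sank 5.9 of 6 mm, then hit a firm stop at 0.77 N m. The top picture shows the slot in line with both red marks and the head level with the collar.
- **Driver:** it seated at the same height as when I picked it up. It stayed upright after I let go, and the gripper is well clear of everything.
- **Bystanders:** by eye, the jar, mirror, mug, tissues, handset, tray and drops look unmoved. The final network search was weak on some of them: it placed the mug at the driver and reported only one drops bottle.

**Checks that failed or disagreed**
- **Look-alike drivers:** the two larger drivers, balanced on their tips at the start, had fallen by about 4.6 s and now lie on the cart. They stood 0.195 m tall, and my fingers stayed above 0.20 m and more than 70 mm away. I think they fell by themselves, but I have no picture of them falling. I did not try to stand them up again.
- **Push:** it peaked at 40 N for a moment, then dropped to zero for one row while taking up the slot's play, where the screw may have turned a few degrees. It read about 21 N at first contact and at the start of turning, then stayed at 15 to 19 N to the end.
- **Picture readings:** in the scene camera, the screw head appeared 1 to 2 pixels off my top-camera estimate. The driver's tip also looked about 2 pixels off after I backed out. The depths and forces I measured agreed with the top camera.

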